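Stand the reading light in its charging organiser

ROBOT

A 7-joint arm with a two-finger parallel gripper is mounted at the origin on the work surface. World frame = base frame: x ahead of the robot, y to its left, z up, the work surface at z = 0. Lengths are in m, angles in rad, forces in N, time in s.
With the tool pointing down it reaches from about 0.4 to 0.85 m from the base axis. Payload 10.4 kg.
Tool frame: the origin (TCP) lies at the very end of the fingers, on their centre line; the grasp point (between the pads) lies 19 mm behind it; z points along the fingers, x is the direction in which the jaws open and shut, and the axes are right-handed (so a half turn about z gives the same grasp; the last joint's range is limited). The gripper opens to 87 mm and grips with 3 to 60 N. Pads are 19 mm wide; open, the fingers measure 117 mm over their backs; the gripper's body (75 mm by 190 mm) begins 51 mm behind the grasp point.
Start: joints at [-0.023, 0.332, -0.065, 1.46, 0.022, 1.35, -0.088], TCP at [0.625, 0, 0.223] pointing down, gripper open.
Joint ranges: [-2.6, 2.6], [-0.5, 2.12], [-1.47, 1.34], [0.16, 2.42], [-1.27, 4.41], [0.06, 2.06], [-2.6, 2.6]. Speed limits (rad/s): [2.22, 2.22, 2.79, 2.79, 3.14, 3.14, 3.14].

INTERFACE

Orientations are given as a unit quaternion [x, y, z, w].
In Python, from bench import r gives the robot as it stands. The module is installed in compiled form; this text tells all that it offers.
- The arm moves only by the tool carry_out, never from a script. Its argument "commands" is a list that holds one entry, the list of rows, each a list of 7 numbers: the closure in counts, from 0 (fully open) to 255 (shut), then the shift along the tool's x, y, z in units of 25 mm (1.0 is 25 mm), then the turn, a rotation vector about the tool's x, y, z in units of 5 degrees (1.0 is 5 degrees). A call has 1 to 12 rows; each row is the pose to reach, as a shift and turn from the pose measured when the call began, along the tool's axes at that moment; what a row does not reach only later rows make up. A row lasts 1/8 s, in which the tool goes at most 62.5 mm and 10.7 degrees, less where a joint would pass 70% of its speed; a pose out of reach is approached as far as the arm can. A call with a gripper value outside its range is refused whole. The fingers move at their own pace and stop on an object; "grip_force" is the grip in N (left out, the last holds). Time passes only in rows, so rows that repeat a pose let the fingers close. It gives the time, the measured TCP pose, the force and the opening at its end, in the units of the state.
- r.read_state(): the state, without advancing time (a new reading comes with each control period).
- r.camera(name): name is "scene" or "side" or "wrist"; returns the picture (384x512x3 uint8, blue, green, red); there is no depth.
- r.camera_info(name): a dict with "fx", "fy", "cx", "cy" (pixels), "origin" and "rotation" of the camera in the world. Camera axes: x right, y down, z forward; pixel columns grow to the right and rows downward; lengths in m; the calibration is good to about 2 mm. The wrist camera is an equidistant fisheye: a pixel r from the principal point sees the ray r / f radians off the axis. A picture is of the moment at which its call begins: read the wrist's pose just before it. camera_info takes no time and is no camera call; for the wrist camera it gives the pose at the moment of the call.
- r.close_job(): hands the job in, once; it reports no verdict.
The state is a dict: "time": time; "joint_positions": joint angles; "joint_vel": joint speeds; "joint_torque": joint torques, N m; "ee_pos": TCP position; "eef_rot": TCP orientation; "ft_force": force on the tool from outside, world axes, zero at the start; "torque": the same for the moment, N m; "width": finger opening in m.
Only numpy, scipy, OpenCV 4.12 (cv2) and the standard library are available. Lean on these libraries where they do the work, as an engineer would, in place of code of your own. Each camera call takes 0.05 s, during which the arm holds its last target.

TASK

The cordless reading light has run down and lies face down on the desk. Stand it in the charging pocket of the desk organiser, in front of the notebooks: turn it so that its flat front matches the flat side of the pocket, lower it fully home so that it stands upright on the pocket's floor, and let go. Do not drop the light or let it fall over, and leave the pen pot, drink bottle and note pad where they are.

Things in the scene. Friction and masses are not known exactly. Their poses are not given: they have to be found in the camera images.
- light: Cordless reading light: straight bar 150 mm long, D section throughout (44 mm circle cut by a flat front 14 mm from its axis), about 0.22 kg. Origin on the circle's axis at the foot's end face; z from foot to cap, x out of the flat front, y across. Starts lying on its flat front (x down, axis 14 mm above the desk), cap roughly to the robot's right; it does not roll. A 20 to 30 N grip is safe.
- light_front (a point): Middle of the light's flat front (it bears the frosted window): 75 mm from the foot, 14 mm from the circle's axis, axes as the light's. The front is plane, 34 mm wide and runs the whole length. Flat front to round back measures 36 mm, side to side 44 mm. Hard plastic: white shell, grey foot 34 mm long, black ribbed cap 32 mm long.
- light_cap (a point): Centre of the cap's end face (it bears a small flush grey switch), 150 mm from the foot's end, on the circle's axis; axes as the light's. The other end, the foot, has its rim bevelled by 2.5 mm over the last 5 mm. The foot is plane, so the light also stands freely on the desk; it rights itself from a lean of a few degrees and topples beyond about 10.
- dock: Desk organiser, fixed: white base 158 x 124 mm, 10 mm thick (x from -112 to +46 mm). At its origin a grey D-shaped collar (29 mm outer radius, rim 50 mm up) round an upright open pocket; behind it a rack of notebooks, x -108 to -48 mm, y -60 to +60 mm, 155 mm high. Origin on the pocket's axis at desk level, z up; x points out of the pocket's flat side, away from the robot within 35 degrees.
- dock_seat (a point): Centre of the pocket's floor, 10 mm above the desk on the pocket's axis, axes as the organiser's: where the light's origin comes to rest, with the light's x, y, z along the organiser's. The pocket is 40 mm deep and has the light's D section with 1.2 mm of play on every side: 23.2 mm radius, its flat 15.2 mm from the axis.
- pen_pot: Steel pen pot, 74 mm diameter, 100 mm high, with pencils and pens standing up to 190 mm; origin at the centre of its underside. Loose; to be left alone.
- bottle: Drink bottle, 68 mm diameter, 190 mm high, standing; origin at the centre of its underside. Loose; to be left alone.
- notepad: Block of pale note paper 76 x 76 x 23 mm lying flat; origin at the centre of its underside. Loose; to be left alone.
Mind the look-alikes: they are no part of the job. Of the things that look like the light, the smallest one is meant.

How it is judged:
By the outcome, as a careful person would: the job done as asked, in the order asked, and still so for the second after the job is handed in, with the robot touching nothing.
It also fails if it takes over 72 s, if anything falls off the work surface, if the arm or the gripper's body presses on something with over 40 N, if the wrist force passes 120 N, or if a joint passes its speed limit or range.

## Working session

There is one attempt and no reset: what is moved stays moved. The work goes in short steps, Python scripts to look and compute and a tool call to move; the robot and the scene stay as the last step left them, time stands still between calls to the robot, and variables do not carry over. Pictures are saved under pics/ and viewed, and the job is handed in when it is done.

Besides the shell and the picture viewer there is one more tool, called after ">>>" as name([rows], argument=value, ...), one row to a line, values as JSON. carry_out: Moves the arm, as the interface text tells. Its arguments: {"type":"object","properties":{"commands":{"type":"array"},"grip_force":{"type":"number"}},"required":["commands"]}

```bash
mkdir -p pics; python3 - <<'E'
from bench import r
import cv2, json
s=r.read_state(); print(s)
for n in ["scene","side","wrist"]:
    i=r.camera_info(n); print(n,i)
    cv2.imwrite(f"pics/a_{n}.png",r.camera(n))
E
```

```text
{'time': 0.0, 'joint_positions': array([-0.02257746,  0.33287237, -0.06472117,  1.46095718,  0.02160749,
        1.3498722 , -0.08845928]), 'joint_vel': array([ 0.00077794, -0.00057008,  0.00040633,  0.00082622,  0.00053679,
       -0.00081385,  0.00180302]), 'joint_torque': array([-1.20520472e-04, -6.23245955e+01,  2.44190963e-02, -3.89891267e+01,
       -6.13984605e-02,  3.97891912e-02,  1.87085252e-04]), 'ee_pos': array([ 6.24613773e-01, -9.55859183e-06,  2.21746103e-01]), 'eef_rot': array([ 9.99999750e-01,  3.05812999e-05, -7.05799477e-04,  3.27524441e-05]), 'ft_force': array([-0.02752596,  0.22964467,  0.61995867]), 'torque': array([ 0.04617465, -0.00741751,  0.02775152]), 'width': 0.08702304423253564}
scene {'fx': 473.8732739785932, 'fy': 473.8732739785932, 'cx': 261.1939324897424, 'cy': 189.98105315674053, 'origin': array([1.5170321 , 0.68290467, 0.99719952]), 'rotation': array([ 0.41437177,  0.79804714, -0.38743154, -0.20325748])}
side {'fx': 388.26142157779117, 'fy': 388.26142157779117, 'cx': 253.92037366072432, 'cy': 191.3590874642433, 'origin': array([-0.11798972,  0.72905135,  0.62634257]), 'rotation': array([-0.31100478,  0.80909691, -0.4701057 ,  0.16624937])}
wrist {'fx': 297.3186396354542, 'fy': 297.3186396354542, 'cx': 254.08944982543704, 'cy': 193.72655847877684, 'origin': array([0.62459299, 0.07590833, 0.38460297]), 'rotation': array([ 9.90194610e-01, -4.75615600e-04, -9.27287430e-05,  1.39693952e-01])}
```

View pics/a_scene.png

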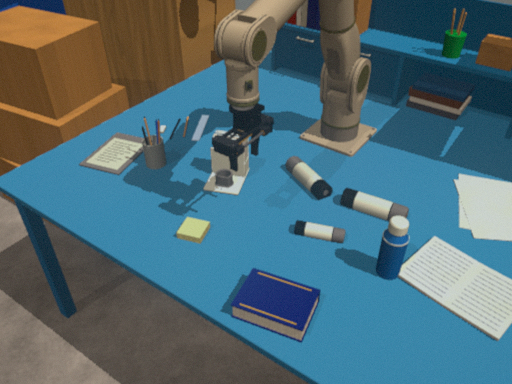

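View pics/a_side.png

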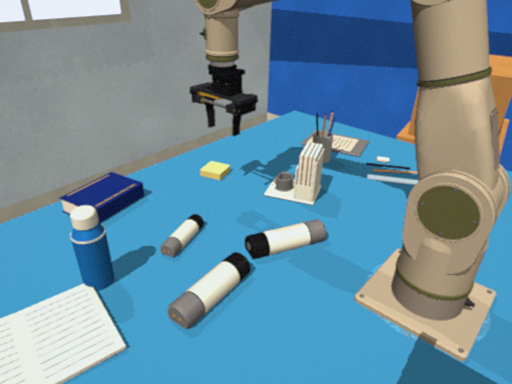

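View pics/a_wrist.png

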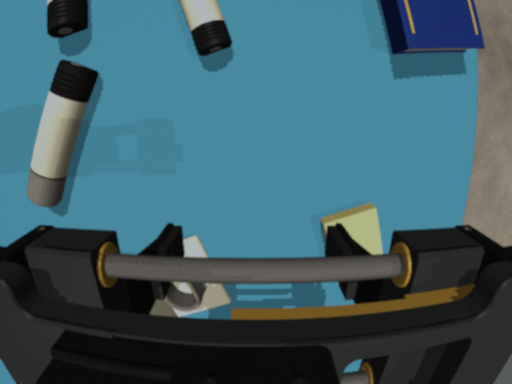

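Candidates in the scene view are (308,176), (373,204) and (320,231). In the side view they are (287,238), (210,289) and (183,234). The one at scene (320,231) / side (183,234) looks smallest. I'll check this with an enlarged crop and a length measurement.

```bash
cat > h.py <<'E'
import numpy as np, cv2
from scipy.spatial.transform import Rotation as R
from bench import r
def ray(i,px,fish=False):
    d=np.array([(px[0]-i['cx'])/i['fx'],(px[1]-i['cy'])/i['fy'],1.])
    if fish:
        t=np.hypot(d[0],d[1]); d=np.array([d[0]/t*np.sin(t),d[1]/t*np.sin(t),np.cos(t)])
    return R.from_quat(i['rotation']).apply(d/np.linalg.norm(d))
def onz(i,px,z,fish=False):
    d=ray(i,px,fish); o=np.array(i['origin']); return o+d*(z-o[2])/d[2]
def proj(i,P,fish=False):
    p=R.from_quat(i['rotation']).inv().apply(np.atleast_2d(P)-i['origin'])
    if fish:
        rr=np.hypot(p[:,0],p[:,1]); t=np.arctan2(rr,p[:,2]); q=p[:,:2]/np.maximum(rr,1e-9)[:,None]*t[:,None]
    else: q=p[:,:2]/p[:,2:]
    return q*[i['fx'],i['fy']]+[i['cx'],i['cy']]
def crop(src,dst,x0,y0,x1,y1,k):
    im=cv2.imread(src) if isinstance(src,str) else src
    cv2.imwrite(dst,cv2.resize(im[y0:y1,x0:x1],None,fx=k,fy=k,interpolation=cv2.INTER_CUBIC))
E
python3 - <<'E'
from h import *
crop("pics/a_scene.png","pics/b_scene_light.png",280,150,420,255,5)
crop("pics/a_side.png","pics/b_side_light.png",150,200,250,270,7)
crop("pics/a_scene.png","pics/b_scene_dock.png",190,120,290,200,7)
crop("pics/a_side.png","pics/b_side_dock.png",255,130,345,210,7)
i=r.camera_info("scene"); s=r.camera_info("side")
for a,b,z in [((296,229),(344,236),.015),((343,195),(406,214),.025),((289,162),(328,191),.025)]:
    p,q=onz(i,a,z),onz(i,b,z); print(p,q,np.linalg.norm(p-q))
for a,b,z in [((165,248),(199,219),.015),((178,315),(245,260),.025),((251,243),(322,230),.025)]:
    p,q=onz(s,a,z),onz(s,b,z); print(p,q,np.linalg.norm(p-q))
E
```

```text
[0.58604013 0.16358969 0.015     ] [0.52934878 0.2970696  0.015     ] 0.14501999066741095
[0.36697776 0.20874026 0.025     ] [0.33836242 0.41373257 0.025     ] 0.20697991831454934
[ 0.30895094 -0.03779219  0.025     ] [0.37669881 0.15824795 0.025     ] 0.2074162747227265
[0.54033572 0.2922669  0.015     ] [0.57462723 0.14947249 0.015     ] 0.14685418797813532
[0.34146504 0.41223295 0.025     ] [0.35623819 0.19950068 0.025     ] 0.21324461494224342
[0.38904318 0.14130485 0.025     ] [ 0.28848303 -0.02870132  0.025     ] 0.19752073083025576
```

View pics/b_scene_light.png

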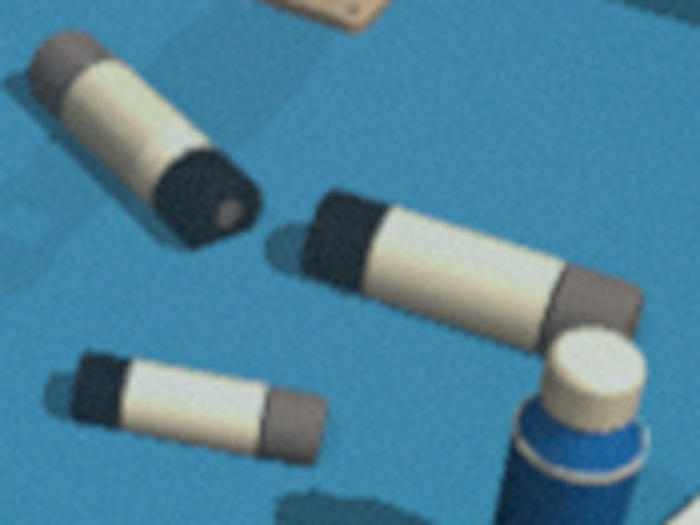

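View pics/b_side_light.png

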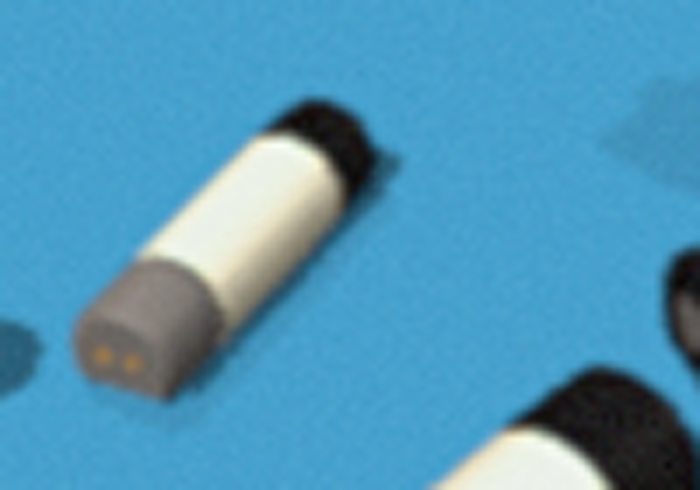

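View pics/b_scene_dock.png

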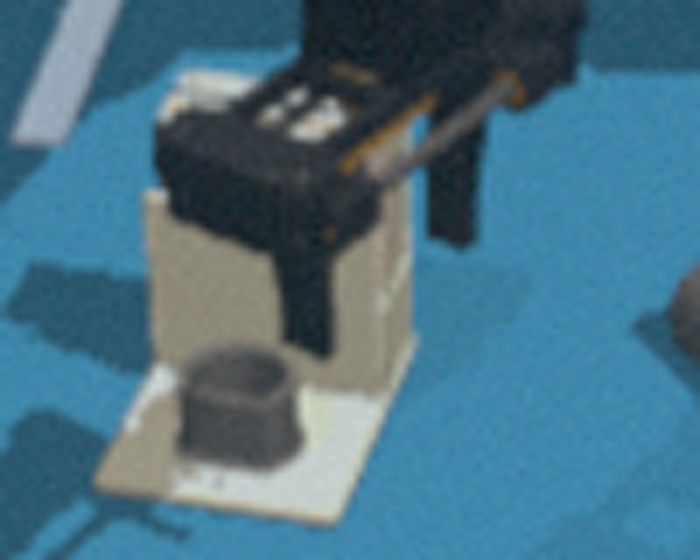

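View pics/b_side_dock.png

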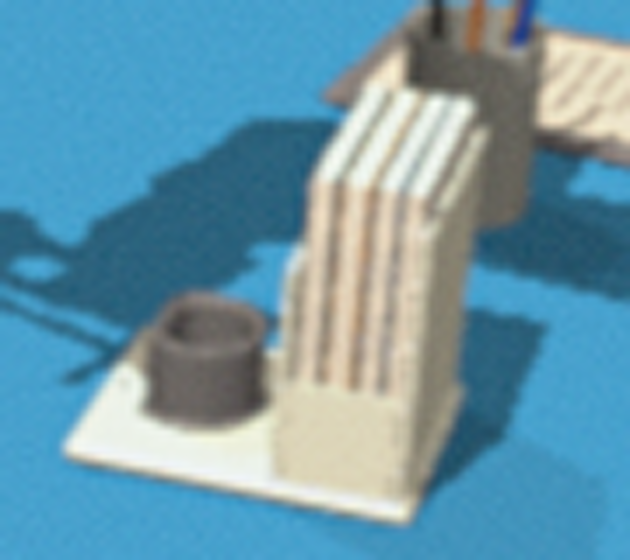

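The lengths settle it: 0.146 m for the light at scene (320,231), against about 0.205 m for the other two. So the small one is the target, with its foot toward scene (344,236) and side (165,248). Next I'll fit the light and dock poses.

```bash
cat > fit.py <<'E'
from h import *
from scipy.optimize import least_squares
from scipy.ndimage import gaussian_filter
def D(Rr,cut,n=40):
    a0=np.arccos(cut/Rr); a=np.linspace(a0,2*np.pi-a0,n); return np.c_[Rr*np.cos(a),Rr*np.sin(a)]
def lightpts():
    d=D(.022,.014); d2=D(.0195,.0115)
    return np.vstack([np.c_[d2,0*d2[:,0]],np.c_[d,0*d[:,0]+.005],np.c_[d,0*d[:,0]+.15]])
def lying(x,y,th):   # x,y = middle on axis; th = heading of light z ; light x down
    z=np.array([np.cos(th),np.sin(th),0]); xx=np.array([0,0,-1.]); yy=np.cross(z,xx)
    M=np.c_[xx,yy,z]; o=np.array([x,y,.014])-z*.075; return M,o
def hullmask(i,P,shape,k=4,fish=False):
    q=proj(i,P,fish); h=cv2.convexHull(((q+.5)*k-.5).astype(np.float32))
    m=np.zeros((shape[0]*k,shape[1]*k),np.uint8); cv2.fillConvexPoly(m,np.round(h).astype(np.int32),255)
    return cv2.resize(m,(shape[1],shape[0]),interpolation=cv2.INTER_AREA)/255.
E
python3 - <<'E'
from fit import *
from scipy.optimize import minimize
I={n:r.camera_info(n) for n in("scene","side")}
im={n:cv2.imread(f"pics/a_{n}.png").astype(float) for n in I}
win={"scene":(285,212,355,250),"side":(152,205,212,262)}
obs={}
for n in I:
    x0,y0,x1,y1=win[n]; f=im[n]
    sat=(f[...,0]-f[...,2])/(f.max(2)+1)   # blueness
    m=(sat<.3).astype(np.uint8); m[:y0]=0;m[y1:]=0;m[:,:x0]=0;m[:,x1:]=0
    nl,lab,st,_=cv2.connectedComponentsWithStats(m); k=1+st[1:,4].argmax(); obs[n]=(lab==k).astype(float); print(n,st[k])
    crop((f*.5+127*obs[n][...,None]).astype(np.uint8),f"pics/c_{n}.png",x0,y0,x1,y1,8)
P=lightpts()
def err(n,p):
    M,o=lying(*p); return gaussian_filter(hullmask(I[n],P@M.T+o,(384,512))-obs[n],.7)
def cost(p,ns): return sum((err(n,[p[0],p[1],p[2]])**2).sum() for n in ns)
for ns in (["scene"],["side"],["scene","side"]):
    b=minimize(cost,[.557,.226,np.arctan2(-.138,.045)],args=(ns,),method="Nelder-Mead",options=dict(initial_simplex=np.array([.557,.226,-1.255])+np.array([[0,0,0],[.01,0,0],[0,.01,0],[0,0,.1]])))
    print(ns,b.x.round(4),np.degrees(b.x[2]).round(1),b.fun)
# dock base: corners visible
i=I["scene"];s=I["side"]
print("scene base", [onz(i,p,.01)[:2].round(3) for p in [(203.5,189),(238.5,194.5),(249.3,168)]])
print("side base", [onz(s,p,.01)[:2].round(3) for p in [(264.2,194),(313.5,203.5)]])
print("rim scene",onz(i,(190+241/7,120+374/7),.05),"side",onz(s,(255+207/7,130+322/7),.05))
for n,px,z in [("scene",(153,163),0),("scene",(391,272),0),("side",(323,160),0),("scene",(194,230),.02)]: print(n,px,onz(I[n],px,z)[:2].round(3))
E
```

```text
scene [303 222  42  21 594]
side [161 215  42  42 822]
['scene'] [ 0.5495  0.2343 -1.227 ] -70.3 117.52295379617321
['side'] [ 0.5524  0.2283 -1.2213] -70.0 29.170606183571486
['scene', 'side'] [ 0.5519  0.2285 -1.2237] -70.1 149.43022776067554
scene base [array([ 0.593, -0.199]), array([ 0.548, -0.085]), array([ 0.405, -0.145])]
side base [array([ 0.536, -0.087]), array([ 0.392, -0.146])]
rim scene [ 0.52386822 -0.16148673  0.05      ] side [ 0.51905882 -0.16481006  0.05      ]
scene (153, 163) [ 0.572 -0.461]
scene (391, 272) [0.569 0.466]
side (323, 160) [ 0.548 -0.446]
scene (194, 230) [ 0.772 -0.083]
```

The light's middle is near (0.552, 0.228), with z (foot to cap) heading about −70°. The dock is near (0.525, −0.162), yaw about 22°. I plan to grip near the cap with the tool leaning toward the cap, so the gripper clears the notebooks once the light is upright. The first move goes to a hover with a partial lean.

```bash
cat > mv.py <<'E'
from h import *
def toolrot(yawx,beta,lean):  # tool x horizontal at yawx; tool z = cos(beta)*h + sin... here: tilt from vertical
    pass
def pick(thz,beta):
    z=np.array([np.cos(thz),np.sin(thz),0]); x=np.array([0,0,-1.]); y=np.cross(z,x)
    return intool(np.c_[x,y,z],beta)
def place(thx,beta):
    x=np.array([np.cos(thx),np.sin(thx),0]); z=np.array([0,0,1.]); y=np.cross(z,x)
    return intool(np.c_[x,y,z],beta)
def intool(M,beta):
    xl,yl,zl=M.T; tz=-np.cos(beta)*zl+np.sin(beta)*xl; return np.c_[yl,np.cross(tz,yl),tz]
def rel(p,M):
    s=r.read_state(); R0=R.from_quat(s['eef_rot']); 
    d=R0.inv().apply(np.array(p)-s['ee_pos'])/.025; w=(R0.inv()*R.from_matrix(M)).as_rotvec(degrees=True)/5
    print("shift",d.round(3),"turn",w.round(3),"rows>=",max(np.linalg.norm(d)/2.5,np.linalg.norm(w)*5/10.7).round(1))
E
python3 - <<'E'
from mv import *
rel([.564,.194,.13],pick(np.radians(-70),np.radians(60)))
rel([.564,.194,.13],pick(np.radians(-70),np.radians(35)))
E
```

```text
shift [-2.425 -7.759  3.68 ] turn [ 5.936 -1.035 -3.91 ] rows>= 3.6
shift [-2.425 -7.759  3.68 ] turn [10.883 -1.908 -3.692] rows>= 5.4
```

>>> carry_out([
  [[0,-0.6,-2,0.9,1.5,-0.25,-1],[0,-1.2,-4,1.8,3,-0.5,-2],[0,-1.8,-6,2.7,4.5,-0.75,-3],[0,-2.4,-7.75,3.7,5.95,-1.05,-3.9],[0,-2.4,-7.75,3.7,5.95,-1.05,-3.9],[0,-2.4,-7.75,3.7,5.95,-1.05,-3.9]],
])

```text
time: 0.9
ee_pos: [0.5654, 0.1929, 0.1299]
eef_rot: [0.952, 0.167, -0.045, -0.255]
ft_force: [-0.1, -0.8, -0.3]
width: 0.0867
```

```bash
python3 - <<'E'
from h import *
s=r.read_state(); print(s['time'],s['joint_positions'],s['ee_pos'],s['eef_rot'])
import json; 
i=r.camera_info("wrist"); cv2.imwrite("pics/d_wrist.png",r.camera("wrist")); json.dump({k:np.array(v).tolist() for k,v in i.items()},open("d_wrist.json","w"))
E
```

```text
0.9 [ 0.08338862  0.4561401  -0.25702262  1.60443329 -0.42563926  1.23254644
  0.36371743] [0.56535632 0.19286185 0.1298816 ] [ 0.95151328  0.16661    -0.04509291 -0.25461778]
```

View pics/d_wrist.png

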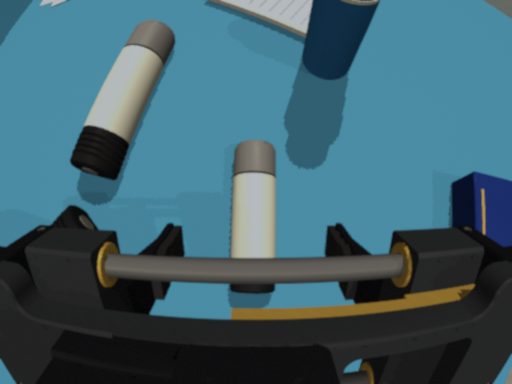

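The wrist view shows the light at columns 232–277, with the foot's end at row 141 and the cap behind the bar. The jaws straddle it well. I'll refine the pose from this view and fit a kinematic model to check reach.

```bash
python3 - <<'E'
from fit import *
import json
from scipy.optimize import minimize, least_squares
i=json.load(open("d_wrist.json")); f=cv2.imread("pics/d_wrist.png").astype(float)
sat=(f[...,0]-f[...,2])/(f.max(2)+1); m=(sat<.3).astype(np.uint8)
roi=np.zeros_like(m); roi[125:250,205:305]=1; m*=roi
nl,lab,st,_=cv2.connectedComponentsWithStats(m); k=1+st[1:,4].argmax(); o1=(lab==k).astype(float); print(st[k])
I2=r.camera_info("side"); g=cv2.imread("pics/a_side.png").astype(float); sg=(g[...,0]-g[...,2])/(g.max(2)+1)
m2=(sg<.3).astype(np.uint8); w=np.zeros_like(m2); w[205:262,152:212]=1; m2*=w
nl,lab,st,_=cv2.connectedComponentsWithStats(m2); o2=(lab==1+st[1:,4].argmax()).astype(float)
P=lightpts()
def c(p,ns):
    M,o=lying(*p); W=P@M.T+o; t=0
    if 0 in ns: t+=(gaussian_filter((hullmask(i,W,(384,512),4,True)-o1)*roi,.7)**2).sum()
    if 1 in ns: t+=(gaussian_filter(hullmask(I2,W,(384,512))-o2,.7)**2).sum()
    return t
for ns in ([0],[0,1]):
    b=minimize(c,[.552,.228,-1.222],args=(ns,),method="Nelder-Mead",options=dict(initial_simplex=np.array([.552,.228,-1.222])+np.array([[0,0,0],[.01,0,0],[0,.01,0],[0,0,.1]])))
    print(ns,b.x.round(4),np.degrees(b.x[2]).round(2),b.fun)
# FK
Q=np.array([[-0.02257746,0.33287237,-0.06472117,1.46095718,0.02160749,1.3498722,-0.08845928],[0.08338862,0.4561401,-0.25702262,1.60443329,-0.42563926,1.23254644,0.36371743]])
X=np.array([[.624614,0,.221746],[.565356,.192862,.129882]]); E=[[.99999975,3e-5,-7e-4,3e-5],[0.95151328,0.16661,-0.04509291,-0.25461778]]
for q,e in zip(Q,E):
    M=R.from_euler("ZYZYZYZ",q); print((R.from_quat(e).inv()*M).as_rotvec(degrees=True).round(2))
def fk(q,a):
    d1,L1,a1,L2,a2,L3=a
    A=R.from_euler("ZYZ",q[:3]);B=A*R.from_euler("Y",q[3]);C=B*R.from_euler("ZY",q[4:6])
    return np.array([0,0,d1])+A.apply([a1,0,L1])+B.apply([a2,0,L2])+C.apply([0,0,L3])
s=least_squares(lambda a:np.r_[np.concatenate([fk(q,a)-x for q,x in zip(Q,X)]),.01*(a-np.array([.36,.45,0,.45,0,.3]))],[.36,.45,0,.45,0,.3])
print(s.x.round(4),s.fun.round(5))
E
```

```text
[ 230  140   46  110 4658]
[0] [ 0.5529  0.2249 -1.2406] -71.08 33.689755694010145
[0, 1] [ 0.5529  0.2251 -1.2393] -71.01 70.42159489820253Traceback (most recent call last):
  File "<stdin>", line 24, in <module>
  File "scipy/spatial/transform/_rotation.pyx", line 1413, in scipy.spatial.transform._rotation.Rotation.from_euler
ValueError: Expected axis specification to be a non-empty string of upto 3 characters, got ZYZYZYZ
```

```bash
cat > fk.py <<'E'
from h import *
from scipy.optimize import least_squares
Q=np.array([[-0.02257746,0.33287237,-0.06472117,1.46095718,0.02160749,1.3498722,-0.08845928],[0.08338862,0.4561401,-0.25702262,1.60443329,-0.42563926,1.23254644,0.36371743]])
X=np.array([[.624614,0,.221746],[.565356,.192862,.129882]]); E=[[.99999975,3e-5,-7e-4,3e-5],[0.95151328,0.16661,-0.04509291,-0.25461778]]
def rots(q):
    A=R.from_euler("ZYZ",q[:3]);B=A*R.from_euler("Y",q[3]);C=B*R.from_euler("ZY",q[4:6]); return A,B,C,C*R.from_euler("Z",q[6])
def fk(q,a):
    d1,L1,a1,L2,a2,L3=a
    A,B,C,T=rots(q)
    return np.array([0,0,d1])+A.apply([a1,0,L1])+B.apply([a2,0,L2])+C.apply([0,0,L3])
def fit():
    s=least_squares(lambda a:np.r_[np.concatenate([fk(q,a)-x for q,x in zip(Q,X)]),.003*(a-np.array([.36,.45,0,.45,0,.3]))],[.36,.45,0,.45,0,.3]); return s
E
python3 - <<'E'
from fk import *
for q,e in zip(Q,E): print((R.from_quat(e).inv()*rots(q)[3]).as_rotvec(degrees=True).round(2))
s=fit(); print(s.x.round(4),(s.fun[:6]*1000).round(2))
E
```

```text
[ 0.0000e+00  1.0000e-02 -1.7999e+02]
[   0.    -70.02 -121.51]
[-2.108   4.4825 -1.2658  0.8718  2.2388 -0.0561] [-0.76 -4.14  0.09  0.37 -0.21 -0.07]
```

```bash
python3 - <<'E'
import fk; from fk import *
import itertools
for sg in itertools.product([1,-1],repeat=7):
    sg=np.array(sg); ok=1
    T0=rots(Q[0]*sg)[3].inv()*R.from_quat(E[0]); T1=rots(Q[1]*sg)[3].inv()*R.from_quat(E[1])
    d=np.degrees((T0.inv()*T1).magnitude())
    if d<1.0: print(sg,d.round(3),T0.as_rotvec(degrees=True).round(2))
E
```

```text
[-1  1 -1  1 -1  1 -1] 0.001 [   0.   -0. -180.]
```

```bash
sed -i 's/^def rots(q):/SG=np.array([-1,1,-1,1,-1,1,-1.])\ndef rots(q):\n    q=np.array(q)*SG/; s/C\*R.from_euler("Z",q\[6\])/C*R.from_euler("Z",q[6]+np.pi)/' fk.py
cat >> fk.py <<'E'
LO=np.array([-2.6,-.5,-1.47,.16,-1.27,.06,-2.6]);HI=np.array([2.6,2.12,1.34,2.42,4.41,2.06,2.6])
def ik(p,M,a,q0,n=20,seed=0):
    rng=np.random.default_rng(seed); T=R.from_matrix(M); best=None
    for k in range(n):
        qs=np.clip(np.array(q0)+(rng.normal(0,.5,7) if k else 0),LO+.01,HI-.01)
        s=least_squares(lambda q:np.r_[(fk(q,a)-p)*10,(T.inv()*rots(q)[3]).as_rotvec()*3,.003*(q-q0)],qs,bounds=(LO,HI))
        if best is None or s.cost<best.cost: best=s
    q=best.x; return q,np.linalg.norm(fk(q,a)-p)*1000,np.degrees((T.inv()*rots(q)[3]).magnitude())
E
python3 - <<'E'
from fk import *
from mv import pick,place
s=fit(); print(s.x.round(4),(s.fun[:6]*1000).round(2)); a=s.x
thz=np.radians(-71);z=np.array([np.cos(thz),np.sin(thz),0])
for b in (30,35,40,45,60):
    b_=np.radians(b); p=np.array([.553,.225,.012])+z*(.075-.037)
    q,e,w=ik(p,pick(thz,b_),a,Q[1]); print("pick",b,q.round(2),e.round(1),w.round(1))
    A,B,_,_=rots(q); el=np.array([0,0,a[0]])+A.apply([a[2],0,a[1]]); wr=el+B.apply([a[4],0,a[3]]); print("  elbow",el.round(2),"wrist",wr.round(2))
    q,e,w=ik(np.array([.528,-.16,.13]),place(np.radians(22.7),b_),a,q); print("place",b,q.round(2),e.round(1),w.round(1))
E
```

```text
[-1.3887  3.4069 -1.4657  1.1792  1.1456  0.7102] [-0.55  3.2   0.    0.28  0.12  0.01]
pick 30 [ 0.05  0.8  -0.35  1.96 -0.89  0.86  0.9 ] 34.6 9.4
  elbow [ 1.45 -0.58  1.97] wrist [ 0.81 -0.32  0.48]
place 30 [ 0.21  0.29 -0.59  1.7   0.2   0.68  1.52] 0.0 0.0
pick 35 [ 0.08  0.79 -0.31  1.96 -0.86  0.86  0.92] 24.0 6.3
  elbow [ 1.41 -0.56  2.  ] wrist [ 0.78 -0.31  0.5 ]
place 35 [ 0.23  0.31 -0.56  1.75  0.18  0.52  1.58] 0.0 0.0
pick 40 [ 0.07  0.78 -0.3   1.96 -0.86  0.82  0.9 ] 13.3 3.4
  elbow [ 1.36 -0.53  2.02] wrist [ 0.76 -0.3   0.51]
place 40 [ 0.22  0.35 -0.52  1.83  0.15  0.32  1.63] 0.0 0.0
pick 45 [ 0.1   0.77 -0.26  1.96 -0.83  0.82  0.93] 2.6 0.6
  elbow [ 1.32 -0.5   2.04] wrist [ 0.73 -0.28  0.52]
place 45 [ 0.1   0.43 -0.44  1.96  1.16  0.06  0.6 ] 3.3 1.0
pick 60 [ 0.04  0.56 -0.24  1.75 -0.47  0.99  0.46] 0.0 0.0
  elbow [ 0.59 -0.37  2.25] wrist [ 0.68 -0.15  0.63]
place 60 [-0.63  0.27 -0.45  1.96  1.34  0.54 -0.1 ] 36.4 11.8
```

The hover fits, but the length fit is ill-conditioned. I'll get another data point by tilting to the intended lean at hover height.

```bash
python3 - <<'E'
from mv import *
thz=np.radians(-71);z=np.array([np.cos(thz),np.sin(thz),0])
for b in(30,35): rel(np.array([.553,.225,.11])+z*.038,pick(thz,np.radians(b)))
E
```

```text
shift [-0.064  0.527  0.641] turn [6.009 0.123 0.127] rows>= 2.8
shift [-0.064  0.527  0.641] turn [5.009 0.117 0.131] rows>= 2.3
```

>>> carry_out([
  [[0,0,0.15,0.15,1.5,0,0],[0,0,0.3,0.3,3,0.05,0.05],[0,-0.05,0.4,0.5,4.5,0.1,0.1],[0,-0.05,0.55,0.65,6,0.1,0.1],[0,-0.05,0.55,0.65,6,0.1,0.1],[0,-0.05,0.55,0.65,6,0.1,0.1]],
])

```text
time: 1.7
ee_pos: [0.5665, 0.1893, 0.1109]
eef_rot: [0.855, 0.145, -0.082, -0.491]
ft_force: [0.0, -0.1, 0.6]
width: 0.0873
```

```bash
python3 - <<'E'
from mv import *
s=r.read_state(); print(s['time'],s['joint_positions'].tolist(),s['ee_pos'].tolist(),s['eef_rot'].tolist(),s['ft_force'])
thz=np.radians(-71);z=np.array([np.cos(thz),np.sin(thz),0])
rel(np.array([.553,.225,.11])+z*.038,pick(thz,np.radians(30)))
cv2.imwrite("pics/e_scene.png",r.camera("scene"))
cv2.imwrite("pics/e_side.png",r.camera("side"))
E
```

```text
1.7 [0.3179698091712664, 0.7379913004612927, -0.3319851752355717, 1.5297834009428326, -0.7375141045217218, 1.4225223742931976, 0.6729562728648685] [0.5664928034324138, 0.18929372247059395, 0.11086199453267569] [0.8548593580827429, 0.14526006376045966, -0.0821609168189447, -0.49128868857540203] [ 0.04176437 -0.05955154  0.61183654]
shift [-0.045  0.027  0.023] turn [0.05  0.024 0.044] rows>= 0.0
```

View pics/e_side.png

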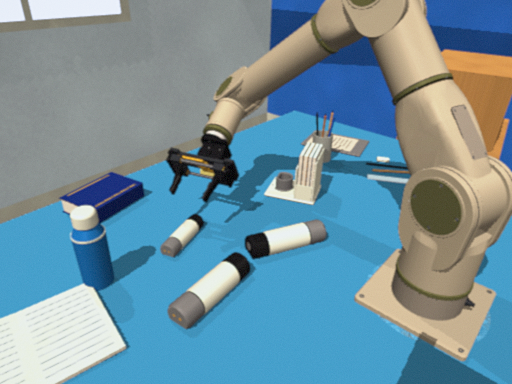

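View pics/e_scene.png

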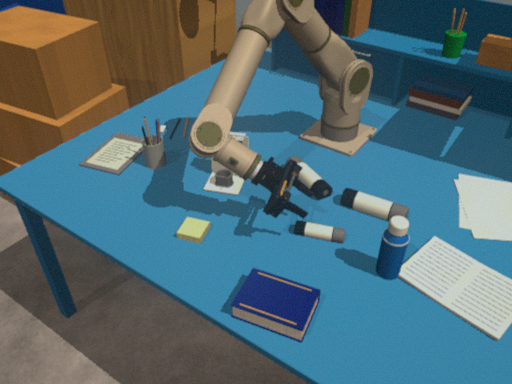

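```bash
python3 - <<'E'
import re
t=open('fk.py').read()
t=t.replace(",0.36371743]])",",0.36371743],[0.3179698091712664, 0.7379913004612927, -0.3319851752355717, 1.5297834009428326, -0.7375141045217218, 1.4225223742931976, 0.6729562728648685]])",1)
t=t.replace("[.565356,.192862,.129882]])","[.565356,.192862,.129882],[0.5664928034324138, 0.18929372247059395, 0.11086199453267569]])")
t=re.sub(r"    d1,L1.*?\ndef fit\(\):.*?return s\n","""    d1,b,L1,a1,c1,L2,a2,c2,L3,a3=a
    A,B,C,T=rots(q); A1=R.from_euler('Z',-q[0])
    return np.array([0,0,d1])+A1.apply([b,0,0])+A.apply([a1,c1,L1])+B.apply([a2,c2,L2])+C.apply([a3,0,L3])
A0=np.array([.36,0,.45,0,0,.45,0,0,.3,0])
def fit(lam=.003):
    W=np.array([1,3,1,3,3,1,3,3,1,3.])
    return least_squares(lambda a:np.r_[np.concatenate([fk(q,a)-x for q,x in zip(Q,X)]),lam*W*(a-A0)],A0)
""",t,flags=re.S)
open('fk.py','w').write(t)
E
python3 - <<'E'
from fk import *
for l in(.01,.003,.0003):
    s=fit(l); print(l,s.x.round(3),(s.fun[:9]*1000).round(1))
E
```

```text
0.01 [ 0.269  0.004  0.455  0.001 -0.023  0.491  0.017 -0.023  0.351  0.006] [-0.1  0.   0.   0.1 -0.  -0.  -0.1  0.   0. ]
0.003 [ 0.269  0.004  0.457  0.001 -0.023  0.492  0.019 -0.023  0.351  0.006] [-0.  0.  0.  0. -0. -0. -0.  0.  0.]
0.0003 [ 0.269  0.004  0.457  0.001 -0.023  0.492  0.019 -0.023  0.351  0.006] [-0.  0.  0.  0. -0. -0. -0.  0.  0.]
```

```bash
python3 - <<'E'
from fk import *
from mv import pick,place
a=fit().x
def links(q):
    A,B,C,_=rots(q); el=np.array([0,0,a[0]])+A.apply([0,0,a[2]]); return el, el+B.apply([a[6],-.046,a[5]])
thz=np.radians(-71);z=np.array([np.cos(thz),np.sin(thz),0])
qp=Q[2]
for b in (30,35):
    b_=np.radians(b); p=np.array([.553,.225,.012])+z*(.075-.037)
    q,e,w=ik(p,pick(thz,b_),a,Q[2],8); print("pick",b,q.round(2),e.round(1),w.round(1)); el,wr=links(q); print("  ",el.round(2),wr.round(2))
    for h in (.25,.135):
        q,e,w=ik(np.array([.528,-.16,h]),place(np.radians(22.7),b_),a,q,8); print("place",b,h,q.round(2),e.round(1),w.round(1)); el,wr=links(q); print("  ",el.round(2),wr.round(2))
E
```

```text
pick 30 [ 0.31  0.89 -0.32  1.52 -0.72  1.33  0.77] 0.0 0.0
   [ 0.34 -0.11  0.56] [ 0.66 -0.1   0.18]
place 30 0.25 [-0.09 -0.09  0.53  1.95 -0.42  0.94  2.6 ] 0.0 0.0
   [-0.04 -0.    0.72] [ 0.37 -0.23  0.56]
place 30 0.135 [ 1.69  0.17 -1.31  2.08 -0.33  0.67  2.6 ] 0.0 0.0
   [-0.01 -0.08  0.72] [ 0.37 -0.23  0.44]
pick 35 [ 0.28  0.84 -0.3   1.55 -0.69  1.28  0.74] 0.0 0.0
   [ 0.33 -0.09  0.57] [ 0.66 -0.08  0.21]
place 35 0.25 [-0.55 -0.19  0.96  2.   -0.38  0.86  2.6 ] 0.0 0.0
   [-0.07 -0.04  0.72] [ 0.34 -0.24  0.54]
place 35 0.135 [-1.07 -0.5   1.34  2.17  0.2   0.59  2.18] 16.0 2.3
   [-0.1  -0.19  0.67] [ 0.33 -0.22  0.43]
```

```bash
cat > ik2.py <<'E'
from fk import *
from mv import pick,place
a=fit().x; MID=(LO+HI)/2; HR=(HI-LO)/2
def links(q):
    A,B,C,_=rots(q); el=np.array([0,0,a[0]])+A.apply([0,0,a[2]]); return el, el+B.apply([a[6],-.046,a[5]])
def sols(p,M,n=40,seed=0):
    rng=np.random.default_rng(seed); T=R.from_matrix(M); out=[]
    for k in range(n):
        qs=rng.uniform(LO,HI)
        s=least_squares(lambda q:np.r_[(fk(q,a)-p)*30,(T.inv()*rots(q)[3]).as_rotvec()*10,.1*((q-MID)/HR)**4],qs,bounds=(LO,HI),max_nfev=80)
        q=s.x; e=np.linalg.norm(fk(q,a)-p)*1000; w=np.degrees((T.inv()*rots(q)[3]).magnitude())
        if e<4 and w<2: out.append((np.min(1-np.abs((q-MID)/HR)*1),q))
    out.sort(key=lambda t:-t[0]); return out
E
python3 - <<'E'
from ik2 import *
F=np.diag([-1,-1,1.])
for b in (15,30):
  for fl in (0,1):
    for h in(.25,.135):
        M=place(np.radians(22.7),np.radians(b)); M=M@F if fl else M
        o=sols(np.array([.528,-.16,h]),M)
        print(b,fl,h,len(o))
        for m,q in o[:3]: print("  ",m.round(3),q.round(2),*[l.round(2) for l in links(q)])
thz=np.radians(-71);z=np.array([np.cos(thz),np.sin(thz),0]); p=np.array([.553,.225,.012])+z*.038
for fl in(0,1):
    M=pick(thz,np.radians(30)); M=M@F if fl else M; o=sols(p,M); print("pick",fl,len(o))
    for m,q in o[:3]: print("  ",m.round(3),q.round(2),*[l.round(2) for l in links(q)])
E
```

```text
15 0 0.25 21
   0.109 [ 1.13  0.04 -0.83  1.78 -0.15  1.14  2.32] [ 0.01 -0.01  0.73] [ 0.45 -0.19  0.59]
   0.109 [ 1.13  0.04 -0.83  1.78 -0.15  1.14  2.32] [ 0.01 -0.01  0.73] [ 0.45 -0.19  0.59]
   0.109 [ 1.13  0.04 -0.83  1.78 -0.15  1.14  2.32] [ 0.01 -0.01  0.73] [ 0.45 -0.19  0.59]
15 0 0.135 20
   0.148 [ 1.23  0.2  -1.    1.93  0.02  0.9   2.21] [ 0.03 -0.09  0.72] [ 0.45 -0.19  0.47]
   0.148 [ 1.23  0.2  -1.    1.93  0.02  0.9   2.21] [ 0.03 -0.09  0.72] [ 0.45 -0.19  0.47]
   0.148 [ 1.23  0.2  -1.    1.93  0.02  0.9   2.21] [ 0.03 -0.09  0.72] [ 0.45 -0.19  0.47]
15 1 0.25 23
   0.388 [ 0.89  0.03 -0.59  1.79 -0.17  1.14 -0.81] [ 0.01 -0.01  0.73] [ 0.45 -0.19  0.59]
   0.388 [ 0.89  0.03 -0.59  1.79 -0.17  1.14 -0.81] [ 0.01 -0.01  0.73] [ 0.45 -0.19  0.59]
   0.388 [ 0.89  0.03 -0.59  1.79 -0.17  1.14 -0.81] [ 0.01 -0.01  0.73] [ 0.45 -0.19  0.59]
15 1 0.135 23
   0.417 [ 0.95  0.15 -0.69  1.93 -0.09  0.89 -0.84] [ 0.04 -0.06  0.72] [ 0.45 -0.19  0.47]
   0.417 [ 0.95  0.15 -0.69  1.93 -0.09  0.89 -0.84] [ 0.04 -0.06  0.72] [ 0.45 -0.19  0.47]
   0.417 [ 0.95  0.15 -
[... 1108 characters left out ...]
-0.03  0.72] [ 0.37 -0.23  0.44]
   0.266 [ 1.21  0.08 -0.78  2.08 -0.51  0.7  -0.39] [ 0.01 -0.03  0.72] [ 0.37 -0.23  0.44]
pick 0 20
   0.362 [ 0.69  1.07 -0.88  1.52 -0.24  1.21  0.45] [ 0.31 -0.25  0.49] [ 0.67 -0.1   0.19]
   0.362 [ 0.69  1.07 -0.88  1.52 -0.24  1.21  0.45] [ 0.31 -0.25  0.49] [ 0.67 -0.1   0.19]
   0.362 [ 0.69  1.07 -0.88  1.52 -0.24  1.21  0.45] [ 0.31 -0.25  0.49] [ 0.67 -0.1   0.19]
pick 1 16
   0.11 [ 0.22  0.88 -0.19  1.52 -0.81  1.37 -2.31] [ 0.34 -0.08  0.56] [ 0.66 -0.1   0.18]
   0.11 [ 0.22  0.88 -0.19  1.52 -0.81  1.37 -2.31] [ 0.34 -0.08  0.56] [ 0.66 -0.1   0.18]
   0.11 [ 0.22  0.88 -0.19  1.52 -0.81  1.37 -2.31] [ 0.34 -0.08  0.56] [ 0.66 -0.1   0.18]
```

The model now fits, and placing directly with the lean would put joint 7 at its limit. So I'll work in two stages. First I pick with a 45° lean near the middle and stand the light upright on free desk (its foot is flat). Then I regrasp the cap straight from above with the jaws flipped, and insert vertically.

```bash
python3 - <<'E'
from ik2 import *
F=np.diag([-1,-1,1.])
thz=np.radians(-71);z=np.array([np.cos(thz),np.sin(thz),0]); b=np.radians(45)
def show(t,p,M):
    o=sols(np.array(p),M,25); print(t,len(o),*( [o[0][0].round(2),o[0][1].round(2)]+[l.round(2) for l in links(o[0][1])] if o else []))
show("pick",np.array([.553,.225,.012])+z*.015,pick(thz,b))
for x,y,ph in [(.66,.03,0),(.66,.03,-20),(.70,.05,0),(.62,.03,-20)]:
    f=np.radians(ph); show(("stand",x,y,ph),[x,y,.095],place(f,b)); show("  b60",[x,y,.095],place(f,np.radians(60)))
    show("  regr flip",[x,y,.12],place(f,0)@F)
show("dock flip",[.525,-.162,.13],place(np.radians(22.7),0)@F)
show("dock flip hi",[.525,-.162,.22],place(np.radians(22.7),0)@F)
from mv import rel
rel(np.array([.553,.225,.06])+z*.015,pick(thz,b))
E
```

```text
pick 16 0.39 [ 0.59  0.87 -0.84  1.63 -0.17  1.06  0.32] [ 0.29 -0.19  0.56] [ 0.64 -0.02  0.26]
('stand', 0.66, 0.03, 0) 16 0.19 [ 0.71  0.28 -0.98  2.2   1.68  0.35 -0.12] [ 0.1  -0.08  0.71] [0.41 0.04 0.34]
  b60 14 0.06 [ 0.5   0.35 -0.76  2.35  2.59  0.63 -1.01] [ 0.14 -0.07  0.7 ] [0.35 0.03 0.27]
  regr flip 15 0.38 [-0.27  0.5   0.22  1.47 -0.11  1.18 -1.61] [0.21 0.06 0.67] [0.66 0.03 0.47]
('stand', 0.66, 0.03, -20) 16 0.25 [ 0.2   0.28 -0.63  2.13  1.46  0.65 -0.33] [ 0.12 -0.03  0.71] [0.42 0.12 0.34]
  b60 17 0.15 [ 0.25  0.43 -0.77  2.25  1.98  0.97 -0.82] [ 0.18 -0.05  0.68] [0.37 0.14 0.27]
  regr flip 15 0.29 [-0.5   0.56  0.54  1.47 -0.3   1.19 -1.83] [0.21 0.12 0.66] [0.66 0.03 0.47]
('stand', 0.7, 0.05, 0) 17 0.28 [ 0.6   0.37 -0.92  2.1   1.62  0.4  -0.04] [ 0.14 -0.09  0.69] [0.45 0.06 0.34]
  b60 14 0.14 [ 0.41  0.41 -0.71  2.26  2.52  0.63 -0.93] [ 0.17 -0.07  0.69] [0.39 0.05 0.27]
  regr flip 15 0.37 [-0.27  0.58  0.2   1.35 -0.12  1.22 -1.63] [0.24 0.07 0.65] [0.7  0.05 0.47]
('stand', 0.62, 0.03, -20) 17 0.17 [ 0.21  0.21 -0.67  2.22  1.45  0.64 -0.38] [ 0.09 -0.02  0.72] [0.38 0.12 0.34]
  b60 17 0.07 [ 0.2   0.36 -0.76  2.34  1.95  0.97 -0.88] [ 0.16 -0.03  0.7 ] [0.33 0.14 0.27]
  regr flip 14 0.29 [-0.57  0.49  0.59  1.59 -0.29  1.16 -1.83] [0.18 0.11 0.67] [0.62 0.03 0.47]
dock flip 15 0.51 [ 0.72  0.28 -0.59  1.77  0.17  1.15 -1.1 ] [ 0.1  -0.08  0.71] [ 0.53 -0.16  0.48]
dock flip hi 15 0.49 [ 0.75  0.2  -0.61  1.66  0.12  1.32 -1.05] [ 0.07 -0.06  0.72] [ 0.53 -0.16  0.57]
shift [-0.047  1.322  1.813] turn [-2.954  0.022  0.064] rows>= 1.4
```

```bash
python3 - <<'E'
from ik2 import *
from scipy.spatial.transform import Slerp
thz=np.radians(-71);z=np.array([np.cos(thz),np.sin(thz),0]); F=np.diag([-1,-1,1.])
def step(p,T,q):
    s=least_squares(lambda x:np.r_[(fk(x,a)-p)*30,(T.inv()*rots(x)[3]).as_rotvec()*10,.02*(x-q)],np.clip(q,LO+1e-3,HI-1e-3),bounds=(LO,HI)); x=s.x
    return x,np.linalg.norm(fk(x,a)-p)*1e3,np.degrees((T.inv()*rots(x)[3]).magnitude())
def path(p0,M0,p1,M1,q,n=20):
    S=Slerp([0,1],R.from_matrix([M0,M1])); me=mw=mj=0
    for t in np.linspace(0,1,n+1):
        x,e,w=step(p0+(p1-p0)*t,S(t),q); mj=max(mj,np.abs(x-q).max()) if t>0 else 0; q=x; me=max(me,e);mw=max(mw,w)
    return q,me.round(1),mw.round(1),round(mj,2)
for bd in (45,55):
  b=np.radians(bd)
  p0=np.array([.553,.225,.012])+z*.015; q0,_,_=step(p0,R.from_matrix(pick(thz,b)),Q[2])
  up=np.array([.6,.12,.2])
  for x,y,ph in [(.7,.05,0),(.7,.05,-20),(.68,.05,-40),(.66,.07,-60)]:
    f=np.radians(ph); q,*m1=path(p0,pick(thz,b),up,pick(thz,b),q0); q,*m2=path(up,pick(thz,b),np.array([x,y,.2]),place(f,b),q); q,*m3=path(np.array([x,y,.2]),place(f,b),np.array([x,y,.092]),place(f,b),q)
    print(bd,x,y,ph,m1,m2,m3,q.round(2))
    qs=q; pv=np.array([x,y,.25]); q,*m4=path(np.array([x,y,.092]),place(f,b),pv,place(f,0),q); 
    for fl,G in((0,np.eye(3)),(1,F)):
        qq=q
        if fl:
            qq,*m5=path(pv,place(f,0),pv,place(f-np.pi/2,0),q); qq,*m6=path(pv,place(f-np.pi/2,0),pv,place(f-np.pi+1e-6,0),qq)
        d=np.array([.525,-.162,.3]); qq,*m7=path(pv,place(f,0)@G,d,place(np.radians(22.7),0)@G,qq); qq,*m8=path(d,place(np.radians(22.7),0)@G,d*[1,1,.43],place(np.radians(22.7),0)@G,qq)
        print("    flip",fl,m4,(m5,m6) if fl else "",m7,m8,qq.round(2))
E
```

```text
45 0.7 0.05 0 [np.float64(0.0), np.float64(0.0), np.float64(0.02)] [np.float64(0.0), np.float64(0.0), np.float64(0.17)] [np.float64(0.0), np.float64(0.0), np.float64(0.1)] [-0.26  0.27  0.04  2.11  1.66  0.15 -0.26]
    flip 0 [np.float64(0.0), np.float64(0.0), np.float64(0.52)]  [np.float64(0.0), np.float64(0.0), np.float64(0.05)] [np.float64(0.0), np.float64(0.0), np.float64(0.02)] [ 0.67  0.28 -0.53  1.77  0.15  1.14  2.06]
    flip 1 [np.float64(0.0), np.float64(0.0), np.float64(0.52)] ([np.float64(0.0), np.float64(0.0), np.float64(0.08)], [np.float64(0.0), np.float64(0.0), np.float64(0.08)]) [np.float64(0.0), np.float64(0.0), np.float64(0.04)] [np.float64(0.0), np.float64(0.0), np.float64(0.02)] [ 0.22  0.25 -0.    1.77  0.    1.12 -0.96]
45 0.7 0.05 -20 [np.float64(0.0), np.float64(0.0), np.float64(0.02)] [np.float64(0.0), np.float64(0.0), np.float64(0.16)] [np.float64(0.0), np.float64(0.0), np.float64(0.02)] [-0.3   0.33 -0.1   2.03  1.33  0.54 -0.28]
    flip 0 [np.float64(0.0), np.float64(0.0), np.float64(0.15)]  [np.float64(0.0), np.float64(0.0), np.float64(0.06)] [np.float
[... 4248 characters left out ...]
loat64(0.02)] [np.float64(0.0), np.float64(0.0), np.float64(0.08)] [np.float64(0.0), np.float64(0.0), np.float64(0.01)] [-0.6   0.61 -0.04  1.72  1.06  1.25 -0.71]
    flip 0 [np.float64(0.0), np.float64(0.0), np.float64(0.06)]  [np.float64(0.0), np.float64(0.0), np.float64(0.1)] [np.float64(0.0), np.float64(0.0), np.float64(0.02)] [ 0.39  0.25 -0.2   1.77  0.06  1.13  2.14]
    flip 1 [np.float64(0.0), np.float64(0.0), np.float64(0.06)] ([np.float64(0.0), np.float64(0.0), np.float64(0.08)], [np.float64(0.0), np.float64(0.0), np.float64(0.24)]) [np.float64(0.0), np.float64(0.0), np.float64(0.09)] [np.float64(0.0), np.float64(0.0), np.float64(0.02)] [-0.26  0.31  0.56  1.77 -0.18  1.12 -0.81]
```

>>> carry_out([
  [[0,0,0.6,0.8,-1.5,0,0],[0,-0.05,1.3,1.8,-2.95,0,0.05],[0,-0.05,1.3,1.8,-2.95,0,0.05],[0,-0.05,1.3,1.8,-2.95,0,0.05]],
])

```text
time: 2.3
ee_pos: [0.5583, 0.2108, 0.0619]
eef_rot: [0.911, 0.154, -0.063, -0.377]
ft_force: [0.1, -0.1, 0.5]
width: 0.0867
```

```bash
python3 - <<'E'
from mv import *
i=r.camera_info("wrist"); im=r.camera("wrist"); cv2.imwrite("pics/f_wrist.png",im)
from fit import lightpts,lying
M,o=lying(.553,.225,np.radians(-71)); q=proj(i,lightpts()@M.T+o,True)
for p in q: cv2.circle(im,(int(p[0]+.5),int(p[1]+.5)),1,(0,0,255),-1)
crop(im,"pics/f_ov.png",60,60,460,340,2)
thz=np.radians(-71);z=np.array([np.cos(thz),np.sin(thz),0])
print(r.read_state()['ee_pos'])
rel(np.array([.553,.225,.012])+z*.015,pick(thz,np.radians(45)))
E
```

```text
[0.55856735 0.21009986 0.06144523]
shift [-0.018  1.373  1.424] turn [0.001 0.004 0.02 ] rows>= 0.8
```

View pics/f_ov.png

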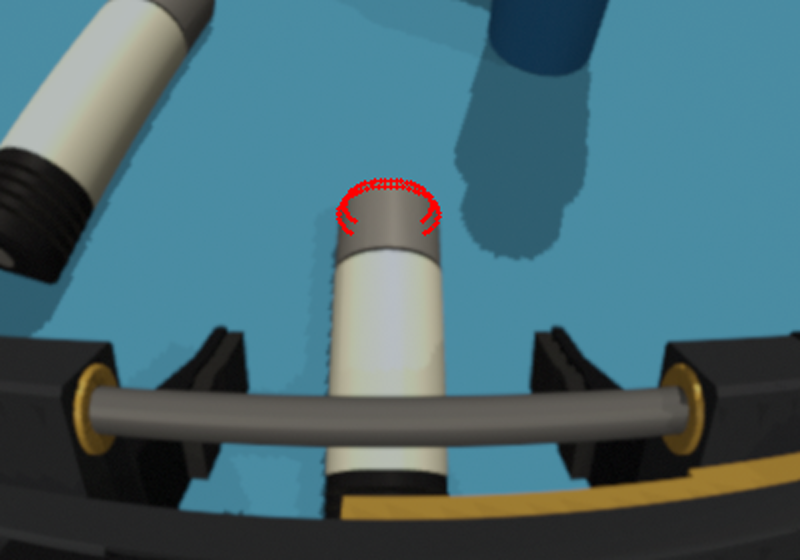

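The overlay matches the foot's end to within a few pixels, and the jaws are centred on the light. Descending, then gripping at 28 N.

>>> carry_out([
  [[0,0,0.7,0.7,0,0,0],[0,0,1.37,1.42,0,0,0],[0,0,1.37,1.42,0,0,0],[0,0,1.37,1.42,0,0,0]],
], grip_force=28)

```text
time: 2.85
ee_pos: [0.558, 0.211, 0.0118]
eef_rot: [0.911, 0.153, -0.064, -0.378]
ft_force: [-0.5, -0.4, 1.2]
width: 0.0867
```

>>> carry_out([
  [[255,0,0,0,0,0,0],[255,0,0,0,0,0,0],[255,0,0,0,0,0,0],[255,0,0,0,0,0,0],[255,0,0,0,0,0,0],[255,0,0,0,0,0,0],[255,0,0,0,0,0,0],[255,0,0,0,0,0,0]],
], grip_force=28)

```text
time: 3.85
ee_pos: [0.558, 0.211, 0.0119]
eef_rot: [0.911, 0.153, -0.064, -0.378]
ft_force: [0.1, -0.9, 1.3]
width: 0.0433
```

```bash
python3 - <<'E'
from mv import *
s=r.read_state(); print(s)
cv2.imwrite("pics/g_wrist.png",r.camera("wrist")); 
thz=np.radians(-71);z=np.array([np.cos(thz),np.sin(thz),0])
rel(s['ee_pos']+[0,0,.10],R.from_quat(s['eef_rot']).as_matrix())
E
```

```text
{'time': 3.85, 'joint_positions': array([ 0.18672616,  0.71701628, -0.28917322,  1.63360146, -0.62353064,
        1.14470237,  0.63812861]), 'joint_vel': array([ 0.00113793, -0.00012934,  0.00104965, -0.00108024,  0.00014249,
       -0.00090746,  0.00207766]), 'joint_torque': array([-1.12108283e-01, -7.21976781e+01, -7.93479145e+00, -2.72671169e+01,
       -2.78691351e+00,  2.15680808e+00, -2.20076070e-02]), 'ee_pos': array([0.55799552, 0.21098116, 0.0118746 ]), 'eef_rot': array([ 0.91095205,  0.15323047, -0.06356335, -0.37768571]), 'ft_force': array([ 0.0860315 , -0.90670231,  1.30856193]), 'torque': array([-0.67698792, -0.21182429,  0.02944768]), 'width': 0.04327685750686663}
shift [-1.000e-03 -2.830e+00 -2.827e+00] turn [-0.001  0.    -0.   ] rows>= 1.6
```

View pics/g_wrist.png

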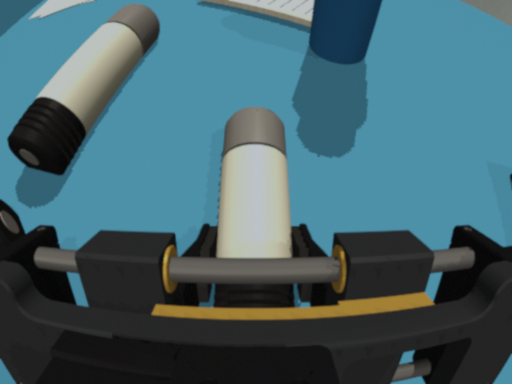

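The light is held, with an opening of 43 mm. Next comes a slow vertical lift of 60 mm to check for sag.

>>> carry_out([
  [[255,0,-0.2,-0.2,0,0,0],[255,0,-0.6,-0.6,0,0,0],[255,0,-1,-1,0,0,0],[255,0,-1.4,-1.4,0,0,0],[255,0,-1.7,-1.7,0,0,0],[255,0,-1.7,-1.7,0,0,0]],
])

```text
time: 4.65
ee_pos: [0.5585, 0.211, 0.073]
eef_rot: [0.911, 0.154, -0.063, -0.378]
ft_force: [1.0, 0.6, -3.5]
width: 0.043
```

```bash
python3 - <<'E'
from mv import *
s=r.read_state(); print(s['time'],s['ee_pos'],s['ft_force'],s['width'])
im=r.camera("side"); crop(im,"pics/h_side.png",120,110,320,270,4)
cv2.imwrite("pics/h_wrist.png",r.camera("wrist")) 
E
```

```text
4.65 [0.55849315 0.21099729 0.0729682 ] [ 0.9895134   0.56502661 -3.5335784 ] 0.042977536356508354
```

View pics/h_side.png

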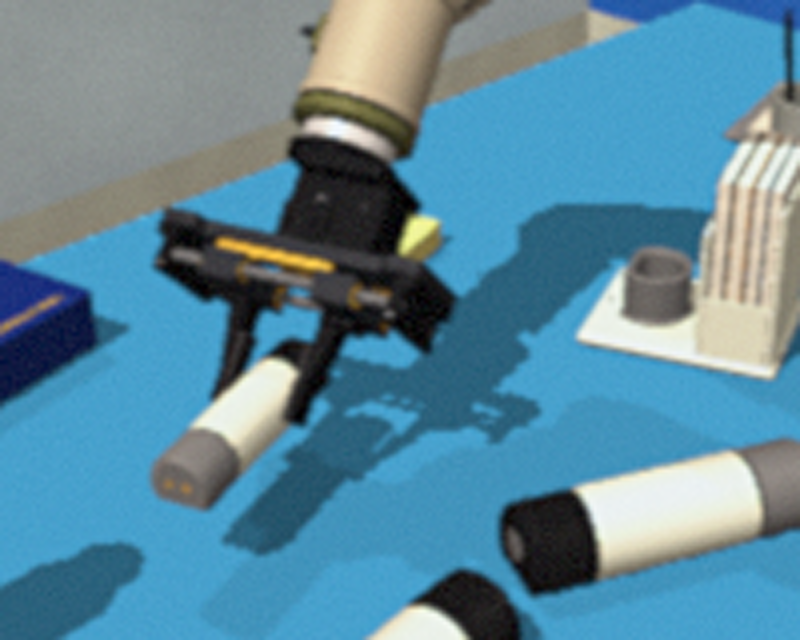

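View pics/h_wrist.png

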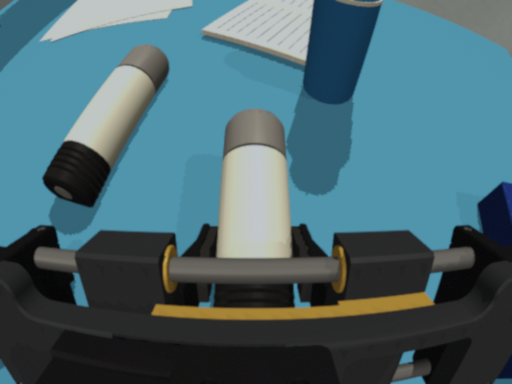

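No sag: the foot's end is at wrist row 109, against 108 before the lift. Now I'll compute the turn to upright over free desk.

```bash
cat > grasp.py <<'E'
from mv import *
from fit import lying
# light pose in tool frame from pick state
_M,_o=lying(.553,.225,np.radians(-71)); _R0=R.from_quat([0.91095205,0.15323047,-0.06356335,-0.37768571]).as_matrix(); _p=np.array([0.55799552,0.21098116,0.0118746])
RL=_R0.T@_M; OL=_R0.T@(_o-_p)
def tcp_for(o,phi,RL=RL,OL=OL):
    c,s=np.cos(phi),np.sin(phi); M=np.array([[c,-s,0],[s,c,0],[0,0,1]]); T=M@RL.T; return np.array(o)-T@OL,T
E
python3 - <<'E'
from grasp import *
i=r.camera_info("scene"); print("book",onz(i,(263,273),.04),onz(i,(320,291),.04))
s=r.read_state()
p,T=tcp_for([.68,.05,.07],np.radians(-40)); print(p, s['ee_pos']); rel(p,T)
from scipy.spatial.transform import Rotation as R
w=(R.from_quat(s['eef_rot']).inv()*R.from_matrix(T)).as_rotvec()
for t in np.linspace(0,1,6):
    M=R.from_quat(s['eef_rot']).as_matrix()@R.from_rotvec(w*t).as_matrix(); q=s['ee_pos']+(p-s['ee_pos'])*t
    foot=q+M@OL; zl=M@RL[:,2]; print(t.round(1),q.round(3),"foot",foot.round(3),"cap",(foot+.15*zl).round(3),"toolz",M[:,2].round(2))
E
```

```text
book [0.80780229 0.19559221 0.04      ] [0.77357398 0.35061027 0.04      ]
[0.68173053 0.04875583 0.15988146] [0.5578393  0.21083097 0.07168477]
shift [ 2.561  2.979 -7.975] turn [-17.528  -0.02   -6.85 ] rows>= 8.8
0.0 [0.558 0.211 0.072] foot [0.528 0.296 0.074] cap [0.577 0.154 0.074] toolz [-0.23  0.67 -0.71]
0.2 [0.583 0.178 0.089] foot [0.548 0.258 0.064] cap [0.605 0.126 0.11 ] toolz [-0.13  0.44 -0.89]
0.4 [0.607 0.146 0.107] foot [0.574 0.212 0.056] cap [0.628 0.103 0.144] toolz [ 0.01  0.19 -0.98]
0.6 [0.632 0.114 0.125] foot [0.605 0.161 0.053] cap [0.648 0.084 0.174] toolz [ 0.18 -0.06 -0.98]
0.8 [0.657 0.081 0.142] foot [0.641 0.106 0.057] cap [0.665 0.067 0.2  ] toolz [ 0.36 -0.28 -0.89]
1.0 [0.682 0.049 0.16 ] foot [0.68 0.05 0.07] cap [0.68 0.05 0.22] toolz [ 0.54 -0.46 -0.71]
```

>>> carry_out([
  [[255,0.23,0.27,-0.72,-1.59,0,-0.62],[255,0.47,0.54,-1.45,-3.19,0,-1.25],[255,0.7,0.81,-2.17,-4.78,0,-1.87],[255,0.93,1.08,-2.9,-6.37,0,-2.49],[255,1.16,1.35,-3.62,-7.97,0,-3.11],[255,1.4,1.62,-4.35,-9.56,0,-3.74],[255,1.63,1.9,-5.07,-11.15,0,-4.36],[255,1.86,2.17,-5.8,-12.75,0,-4.98],[255,2.1,2.44,-6.52,-14.34,0,-5.6],[255,2.33,2.71,-7.25,-15.93,0,-6.23],[255,2.56,2.98,-7.97,-17.53,0,-6.85],[255,2.56,2.98,-7.97,-17.53,0,-6.85]],
])

```text
time: 6.25
ee_pos: [0.6799, 0.0497, 0.1572]
eef_rot: [0.837, 0.392, 0.16, 0.346]
ft_force: [0.2, 0.3, -2.6]
width: 0.0432
```

```bash
python3 - <<'E'
from grasp import *
s=r.read_state(); print(s['joint_positions'].round(2),s['ft_force'])
p,T=tcp_for([.68,.05,.07],np.radians(-40)); rel(p,T)
crop(r.camera("scene"),"pics/i_scene.png",160,80,420,275,3)
crop(r.camera("side"),"pics/i_side.png",100,20,360,215,3)
E
```

```text
[-0.5   0.29  0.02  1.89  0.98  0.9  -0.24] [ 0.15814537  0.29521423 -2.5799365 ]
shift [ 0.015  0.131 -0.018] turn [-0.027  0.004  0.032] rows>= 0.1
```

View pics/i_scene.png

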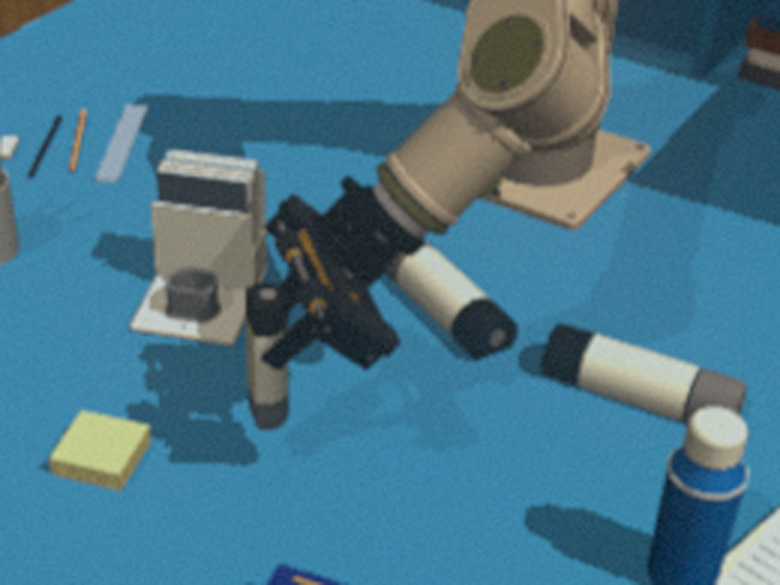

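View pics/i_side.png

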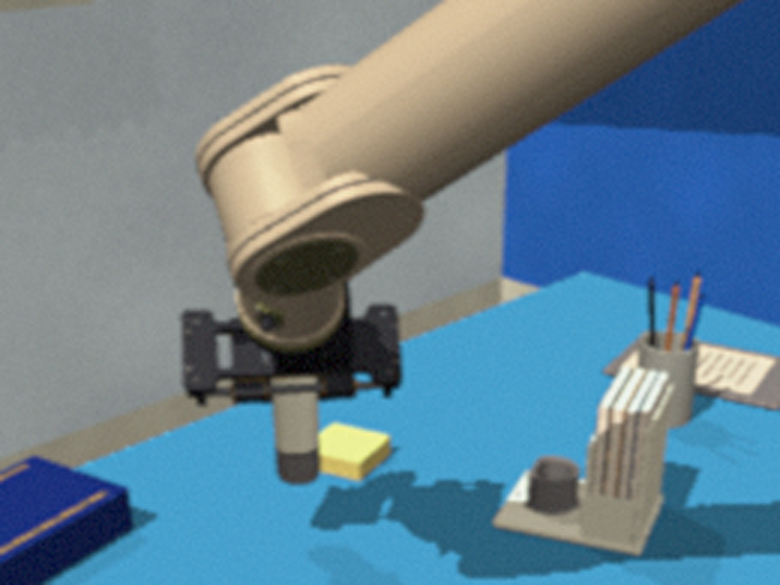

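The light hangs upright over free desk. Lowering it to just above contact.

```bash
python3 - <<'E'
from grasp import *
for z in (.003,-.002):
    p,T=tcp_for([.68,.05,z],np.radians(-40)); rel(p,T)
R0=R.from_quat(r.read_state()['eef_rot']); print((R0.inv().apply([0,0,-1])/25).round(4),"per mm down"); print("foot z",(r.read_state()['ee_pos']+R0.apply(OL)), "lz",R0.apply(RL[:,2]))
E
```

```text
shift [ 0.002 -1.832  1.898] turn [-0.04  -0.003 -0.02 ] rows>= 1.1
shift [ 2.000e-03 -1.973e+00  2.040e+00] turn [-0.04  -0.003 -0.02 ] rows>= 1.1
[ 0.     -0.0282  0.0284] per mm down
foot z [0.67913812 0.05084169 0.06896103] lz [ 0.00176432 -0.00336337  0.99999279]
```

>>> carry_out([
  [[255,0,-0.5,0.5,0,0,0],[255,0,-1,1,0,0,0],[255,0,-1.4,1.45,0,0,0],[255,0,-1.7,1.75,-0.04,0,-0.02],[255,0,-1.83,1.9,-0.04,0,-0.02],[255,0,-1.83,1.9,-0.04,0,-0.02],[255,0,-1.83,1.9,-0.04,0,-0.02]],
])

```text
time: 7.22
ee_pos: [0.6821, 0.0489, 0.0935]
eef_rot: [0.837, 0.391, 0.161, 0.347]
ft_force: [0.2, 0.5, -3.4]
width: 0.0431
```

>>> carry_out([
  [[255,0,-0.03,0.03,0,0,0],[255,0,-0.06,0.06,0,0,0],[255,0,-0.06,0.06,0,0,0]],
])

```text
time: 7.6
ee_pos: [0.6821, 0.0489, 0.0914]
eef_rot: [0.837, 0.391, 0.161, 0.347]
ft_force: [-0.9, -0.1, -2.6]
width: 0.0428
```

>>> carry_out([
  [[255,0,-0.03,0.03,0,0,0],[255,0,-0.03,0.03,0,0,0]],
])

```text
time: 7.85
ee_pos: [0.682, 0.0488, 0.0902]
eef_rot: [0.837, 0.391, 0.161, 0.347]
ft_force: [0.4, 0.2, -2.9]
width: 0.0431
```

>>> carry_out([
  [[255,0,-0.03,0.03,0,0,0],[255,0,-0.03,0.03,0,0,0]],
])

```text
time: 8.1
ee_pos: [0.6826, 0.0486, 0.0901]
eef_rot: [0.837, 0.39, 0.162, 0.347]
ft_force: [-2.4, -0.1, 5.8]
width: 0.0432
```

Contact: force +5.8 N with the foot at the expected height. Releasing gently.

>>> carry_out([
  [[255,0,0.01,-0.01,0,0,0],[110,0,0.01,-0.01,0,0,0],[110,0,0.01,-0.01,0,0,0],[90,0,0.01,-0.01,0,0,0],[50,0,0.01,-0.01,0,0,0],[0,0,0.01,-0.01,0,0,0],[0,0,0.01,-0.01,0,0,0],[0,0,0.01,-0.01,0,0,0]],
])

```text
time: 9.1
ee_pos: [0.6825, 0.0487, 0.0904]
eef_rot: [0.837, 0.39, 0.162, 0.347]
ft_force: [0.2, -0.3, 0.2]
width: 0.0847
```

```bash
python3 - <<'E'
from grasp import *
s=r.read_state(); print(s['ft_force'],s['width'],s['ee_pos'])
crop(r.camera("scene"),"pics/j_scene.png",160,80,420,275,3)
R0=R.from_quat(s['eef_rot']); o=s['ee_pos']+R0.apply(OL); print(o,R0.apply(RL[:,0]))
E
```

```text
[ 0.18386536 -0.33740547  0.24417979] 0.0847118487239499 [0.68254948 0.04868486 0.09043172]
[6.81016544e-01 4.99532003e-02 5.47010241e-04] [ 0.76601877 -0.64281643  0.00151122]
```

View pics/j_scene.png

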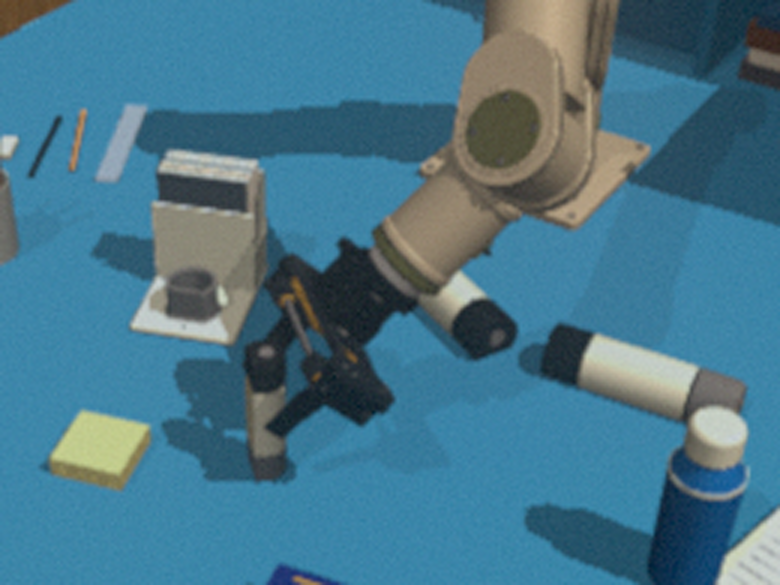

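The light is standing free. Retreating straight back along the tool axis.

>>> carry_out([
  [[0,0,0,-0.5,0,0,0],[0,0,0,-1.5,0,0,0],[0,0,0,-2.5,0,0,0],[0,0,0,-3.5,0,0,0],[0,0,0,-4.8,0,0,0],[0,0,0,-4.8,0,0,0],[0,0,0,-4.8,0,0,0]],
])

```text
time: 10.02
ee_pos: [0.6175, 0.1028, 0.1751]
eef_rot: [0.837, 0.39, 0.162, 0.347]
ft_force: [0.7, -0.9, 0.1]
width: 0.087
```

```bash
python3 - <<'E'
from grasp import *
s=r.read_state(); print(s['ee_pos'],s['joint_positions'].round(2))
i=r.camera_info("scene"); im=r.camera("scene"); crop(im,"pics/k_scene.png",160,80,420,275,3); cv2.imwrite("pics/k_scene_full.png",im)
cv2.imwrite("pics/k_side_full.png",r.camera("side"))
rel([.68,.05,.26],place(np.radians(-40),0))
E
```

```text
[0.61750239 0.10283079 0.17508244] [-0.6   0.21 -0.04  1.95  0.96  1.02 -0.32]
shift [ 0.007  4.724 -0.111] turn [ 9.008e+00  2.000e-02 -8.000e-03] rows>= 4.2
```

View pics/k_scene.png

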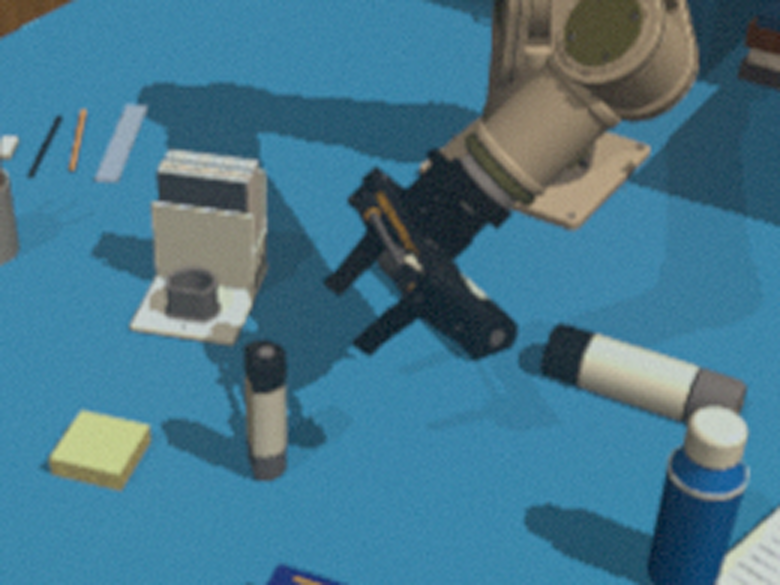

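View pics/k_side_full.png

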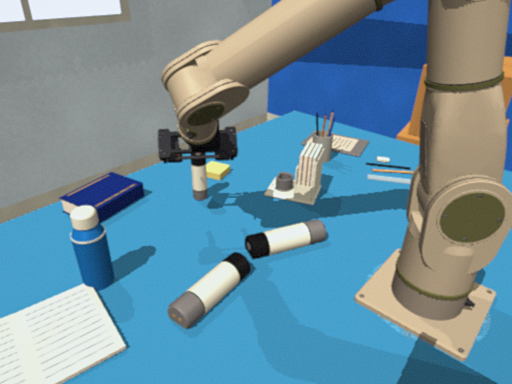

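The light stands free and upright, and the dock is now in clear view. Moving to vertical above the light.

>>> carry_out([
  [[0,0,0.95,-0.05,1.8,0,0],[0,0,1.9,-0.05,3.6,0,0],[0,0,2.85,-0.1,5.4,0,0],[0,0,3.8,-0.1,7.2,0,0],[0,0,4.72,-0.1,9,0,0],[0,0,4.72,-0.1,9,0,0],[0,0,4.72,-0.1,9,0,0]],
])

```text
time: 11.0
ee_pos: [0.6798, 0.0495, 0.2581]
eef_rot: [0.907, 0.422, -0.001, 0.001]
ft_force: [0.0, 0.7, -0.1]
width: 0.087
```

```bash
python3 - <<'E'
from grasp import *
from fit import D
import json
s=r.read_state(); print(s['ee_pos'],s['joint_positions'].round(2))
i=r.camera_info("wrist"); im=r.camera("wrist"); cv2.imwrite("pics/l_wrist.png",im); json.dump({k:np.array(v).tolist() for k,v in i.items()},open("l_wrist.json","w"))
d=D(.022,.014); f=np.radians(-40); Rz=np.array([[np.cos(f),-np.sin(f)],[np.sin(f),np.cos(f)]]); P=np.c_[d@Rz.T+[.681,.05],0*d[:,0]+.15]
for p in proj(i,P,True): cv2.circle(im,(int(p[0]+.5),int(p[1]+.5)),0,(0,0,255),-1)
cv2.imwrite("pics/l_ov.png",cv2.resize(im,None,fx=1.5,fy=1.5))
rel([.681,.05,.112],place(np.radians(-40),0))
E
```

```text
[0.67976295 0.04948312 0.25809659] [-0.16  0.45  0.02  1.23 -0.01  1.46  0.74]
shift [0.044 0.063 5.86 ] turn [ 0.002  0.03  -0.006] rows>= 2.3
```

View pics/l_ov.png

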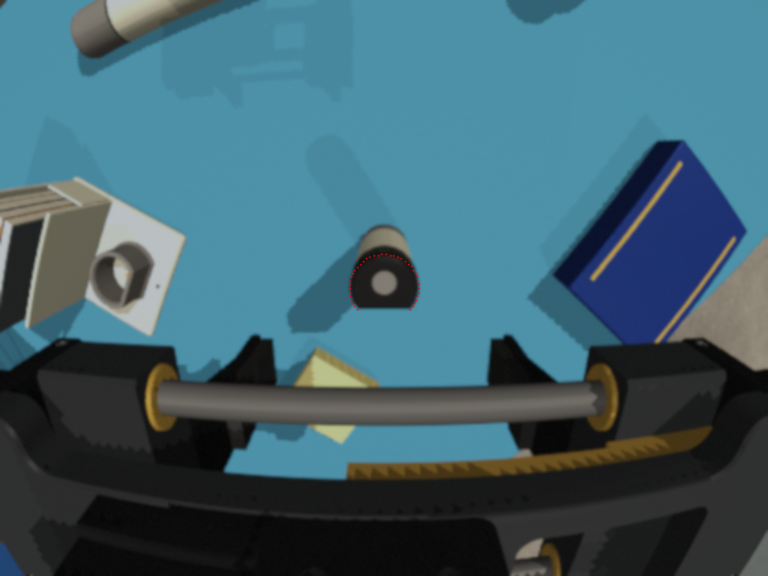

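The model outline lies right on the cap at (385,283) in the 1.5x view, and the flat edge is level, so the yaw is as expected. Descending to regrasp.

>>> carry_out([
  [[0,0.04,0.06,1.5,0,0.03,0],[0,0.04,0.06,3,0,0.03,0],[0,0.04,0.06,4.4,0,0.03,0],[0,0.04,0.06,5.4,0,0.03,0],[0,0.04,0.06,5.86,0,0.03,0],[0,0.04,0.06,5.86,0,0.03,0],[0,0.04,0.06,5.86,0,0.03,0]],
], grip_force=25)

```text
time: 11.92
ee_pos: [0.6815, 0.0504, 0.1135]
eef_rot: [0.906, 0.423, 0.001, 0.0]
ft_force: [0.4, -0.7, -0.5]
width: 0.087
```

>>> carry_out([
  [[60,0,0,0,0,0,0],[100,0,0,0,0,0,0],[100,0,0,0,0,0,0],[115,0,0,0,0,0,0],[130,0,0,0,0,0,0],[255,0,0,0,0,0,0],[255,0,0,0,0,0,0],[255,0,0,0,0,0,0],[255,0,0,0,0,0,0]],
], grip_force=25)

```text
time: 13.05
ee_pos: [0.6814, 0.0503, 0.1134]
eef_rot: [0.906, 0.423, 0.001, 0.0]
ft_force: [0.1, -1.1, 0.1]
width: 0.0435
```

```bash
python3 - <<'E'
from grasp import *
s=r.read_state(); print(s['time'],s['ee_pos'].tolist(),s['eef_rot'].tolist(),s['width'],s['ft_force'])
crop(r.camera("scene"),"pics/m_scene.png",190,60,320,250,3)
E
```

```text
13.05 [0.6814234876380573, 0.05028371058314761, 0.11343447281625764] [0.9063324257442487, 0.422564196214176, 0.0009205405867089966, 0.0004321197072823735] 0.04352930148102483 [ 0.1184916  -1.08440042  0.13668003]
```

View pics/m_scene.png

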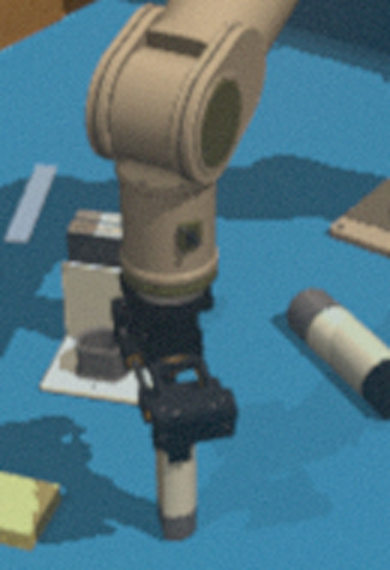

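Held: opening 43.5 mm. Before moving, I'll fit the cap and dock poses from the saved wrist view and the scene view.

```bash
python3 - <<'E'
from h import *
im=cv2.imread("pics/l_wrist.png"); crop(im,"pics/n_dock.png",0,110,140,240,5)
crop(im,"pics/n_cap.png",225,145,290,215,8)
crop("pics/k_scene_full.png","pics/n_sdock.png",195,125,260,200,8)
E
```

```text
(no output)
```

View pics/n_dock.png

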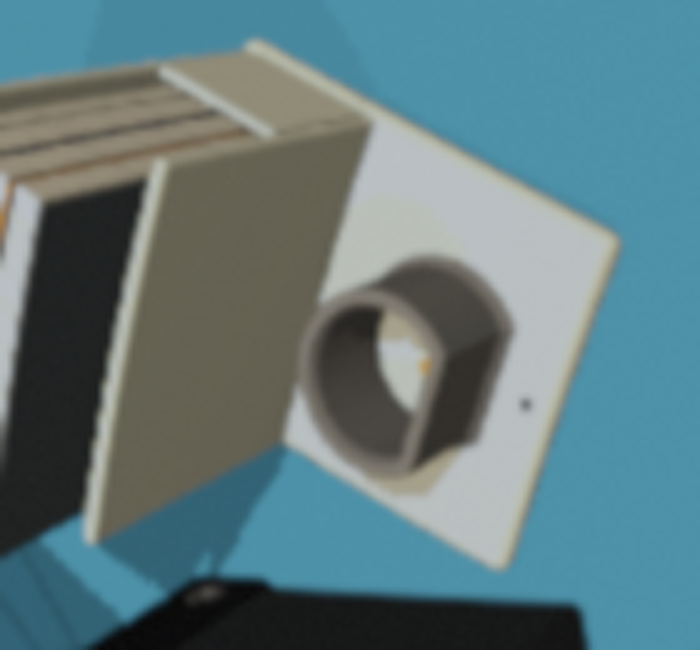

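View pics/n_cap.png

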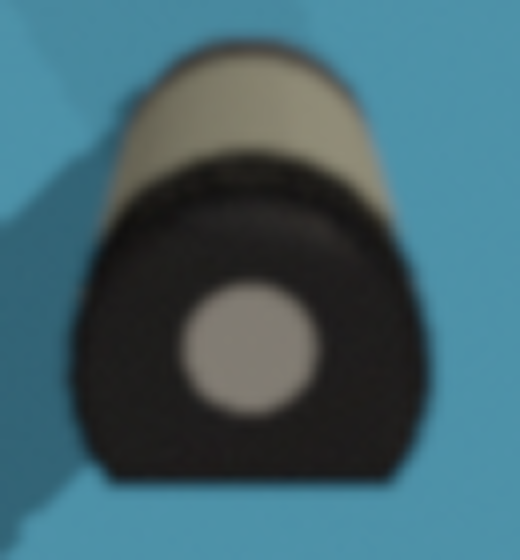

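View pics/n_sdock.png

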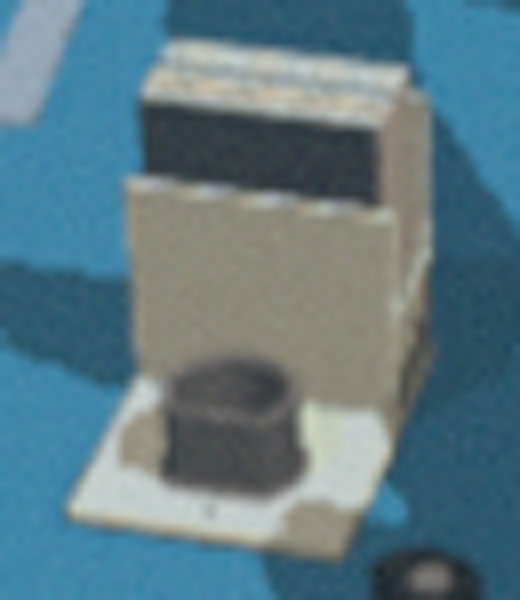

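```bash
cat > dockfit.py <<'E'
from h import *
from fit import D
import json
def dockpts():
    base=np.array([[.046,.062,.01],[.046,-.062,.01],[-.112,-.062,.01],[-.112,.062,.01]])
    inner=np.c_[D(.0232,.0152),np.full(40,.05)]; floor=np.c_[D(.0232,.0152),np.full(40,.01)]
    return base,inner,floor
def tf(P,x,y,th):
    c,s=np.cos(th),np.sin(th); return np.c_[P[:,0]*c-P[:,1]*s+x,P[:,0]*s+P[:,1]*c+y,P[:,2]]
E
python3 - <<'E'
from dockfit import *
i=json.load(open("l_wrist.json"))
u=lambda x,y:((x+.5)/5-.5,110+(y+.5)/5-.5)
c=lambda x,y:((x+.5)/8-.5+225,145+(y+.5)/8-.5)
A,B=[onz(i,u(*p),.01,True) for p in [(618,242),(500,570)]]; print("A,B",A.round(4),B.round(4),np.linalg.norm(A-B))
S1=onz(i,u(373,122),.01,True); S2=onz(i,u(285,443),.01,True)
ex=(A-S1)/np.linalg.norm(A-S1); ex2=(B-S2)/np.linalg.norm(B-S2); v=A-B
print("yaw edges",np.degrees(np.arctan2(ex[1],ex[0])),np.degrees(np.arctan2(ex2[1],ex2[0])), "front normal",np.degrees(np.arctan2(v[1],v[0]))-90, np.degrees(np.arctan2(v[1],v[0]))+90)
print("cap sw",onz(i,c(250,348),.15,True),"flat mid",onz(i,c(250,483),.15,True),"flat ends",onz(i,c(112,483),.15,True),onz(i,c(390,483),.15,True))
E
```

```text
A,B [ 0.5436 -0.0921  0.01  ] [ 0.5873 -0.2057  0.01  ] 0.12174762651142562
yaw edges 24.00282985880082 22.380190011808786 front normal 21.03224657674626 201.03224657674627
cap sw [0.67801948 0.05264067 0.15      ] flat mid [0.6908392  0.04185164 0.15      ] flat ends [0.68017025 0.02918449 0.15      ] [0.70168782 0.05469174 0.15      ]
```

```bash
python3 - <<'E'
from dockfit import *
from fit import hullmask,lightpts
from scipy.optimize import minimize,least_squares
from scipy.ndimage import gaussian_filter
i=json.load(open("l_wrist.json")); im=cv2.imread("pics/l_wrist.png"); f=im.astype(float)
sat=(f[...,0]-f[...,2])/(f.max(2)+1); m=(sat<.32).astype(np.uint8); roi=np.zeros_like(m); roi[140:212,222:292]=1; m*=roi
nl,lab,st,_=cv2.connectedComponentsWithStats(m); k=1+st[1:,4].argmax(); o1=(lab==k).astype(float); print(st[k])
P=lightpts()
def c(p): 
    return (gaussian_filter((hullmask(i,tf(P,p[0],p[1],p[2]),(384,512),8,True)-o1)*roi,.7)**2).sum()
x0=np.array([.681,.05,np.radians(-40)])
b=minimize(c,x0,method="Nelder-Mead",options=dict(initial_simplex=x0+np.array([[0,0,0],[.004,0,0],[0,.004,0],[0,0,.1]]))); print("light",b.x.round(4),np.degrees(b.x[2]).round(2),b.fun, c(x0))
u=lambda x,y:np.array(((x+.5)/5-.5,110+(y+.5)/5-.5))
A,B,S1,S2=u(618,242),u(500,570),u(373,122),u(285,443)
# outer rim: leftmost(303,370), top(375,293), flat corners (445,350),(408,472)
def res(p):
    x,y,t=p; q=lambda L:proj(i,tf(np.array([L])/1000,x,y,t),True)[0]
    out=list(q([46,62,10])-A)+list(q([46,-62,10])-B)
    for S,yy in((S1,62),(S2,-62)):
        a,b_=q([-48,yy,10]),q([46,yy,10]); n=np.array([-(b_-a)[1],(b_-a)[0]]); out.append((S-a)@n/np.linalg.norm(n))
    rim=proj(i,tf(np.c_[D(.029,.021,200),np.full(200,.05)],x,y,t),True)
    for pt in [(301,370),(375,290)]: out.append(np.min(np.linalg.norm(rim-u(*pt),axis=1)))
    return out
s=least_squares(res,[.525,-.162,.39]); print("dock",s.x.round(4),np.degrees(s.x[2]).round(2),np.round(s.fun,2))
big=cv2.resize(im[110:240,0:140],None,fx=5,fy=5,interpolation=cv2.INTER_CUBIC)
bs,inn,fl=dockpts()
for L,col in((bs,(0,0,255)),(inn,(0,255,0)),(fl,(255,0,255)),(np.c_[D(.029,.021),np.full(40,.05)],(0,255,255))):
    q=proj(i,tf(L,*s.x),True); q=(q+.5-[0,110])*5-.5; cv2.polylines(big,[np.round(q).astype(np.int32)],True,col,1)
cv2.imwrite("pics/o_dock.png",big)
E
```

```text
[ 234  150   44   55 1935]
light [ 0.6802  0.0509 -0.7093] -40.64 69.26997116832914 88.39733088251239
dock [ 0.5237 -0.1671  0.3873] 22.19 [-0.38 -0.26  0.53  1.55  1.87 -0.92  0.69  0.15]
```

View pics/o_dock.png

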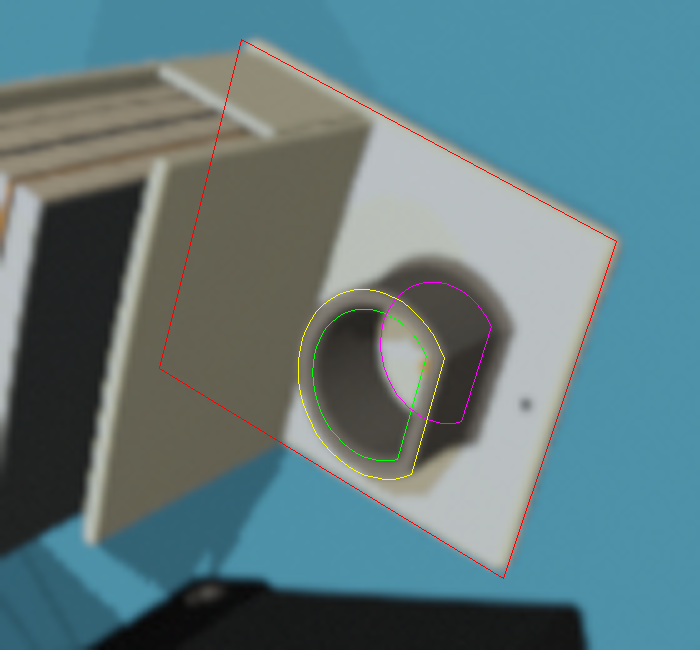

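The dock fits at about (0.524, −0.167), yaw 22.2°; the overlay agrees within about 1 px. The light in hand sits about 1 mm off the tool axis. Next I lift and compute the transfer.

>>> carry_out([
  [[255,0,0,-0.3,0,0,0],[255,0,0,-1,0,0,0],[255,0,0,-2,0,0,0],[255,0,0,-3,0,0,0],[255,0,0,-3.6,0,0,0],[255,0,0,-3.6,0,0,0]],
])

```text
time: 13.85
ee_pos: [0.6819, 0.0504, 0.205]
eef_rot: [0.906, 0.423, 0.002, 0.001]
ft_force: [-0.2, -0.2, -3.0]
width: 0.043
```

```bash
cat > g2.py <<'E'
from mv import *
def G(o,dx=-.0013,dyaw=-.3):
    th=np.radians(dyaw-40); M=np.c_[[np.cos(th),np.sin(th),0],[-np.sin(th),np.cos(th),0],[0,0,1.]]
    T=R.from_quat([0.9063324257442487,0.422564196214176,0.0009205405867089966,0.0004321197072823735]).as_matrix(); p=np.array([0.6814234876380573,0.05028371058314761,0.11343447281625764])
    L=np.array([p[0],p[1],0])+M[:,0]*dx
    return T.T@M,T.T@(L-p)
def tcp_for(o,phi,**k):
    RL,OL=G(o,**k); c,s=np.cos(phi),np.sin(phi); M=np.array([[c,-s,0],[s,c,0],[0,0,1.]]); T=M@RL.T; return np.array(o)-T@OL,T
E
python3 - <<'E'
from g2 import *
s=r.read_state(); print(s['ee_pos'],s['ft_force'],s['width'])
p,T=tcp_for([.524,-.1668,.09],np.radians(22.2)); print(p); rel(p,T)
E
```

```text
[0.68188009 0.05035655 0.2050329 ] [-0.15423551 -0.24851063 -3.00763108] 0.043034504566817164
[ 0.52520363 -0.16630881  0.20343447]
shift [-10.667   0.771   0.033] turn [ 4.50e-02  1.10e-02 -1.25e+01] rows>= 5.8
```

>>> carry_out([
  [[255,-1,0.08,0,0,0,-1.2],[255,-2.4,0.18,0,0,0,-2.8],[255,-3.9,0.28,0,0,0,-4.5],[255,-5.4,0.4,0,0,0,-6.3],[255,-6.9,0.5,0,0,0,-8.1],[255,-8.4,0.6,0,0,0,-9.9],[255,-9.8,0.7,0,0,0,-11.5],[255,-10.65,0.77,0.03,0.04,0.01,-12.5],[255,-10.65,0.77,0.03,0.04,0.01,-12.5],[255,-10.65,0.77,0.03,0.04,0.01,-12.5]],
])

```text
time: 15.1
ee_pos: [0.5257, -0.1649, 0.203]
eef_rot: [0.556, 0.831, 0.001, -0.0]
ft_force: [-0.2, 0.5, -3.4]
width: 0.043
```

```bash
python3 - <<'E'
from g2 import *
import json
s=r.read_state(); print(s['time'],s['ee_pos'],s['ft_force'],s['width'],s['joint_positions'].round(2))
for n in("wrist","scene","side"):
    i=r.camera_info(n); im=r.camera(n); cv2.imwrite(f"pics/p_{n}.png",im); json.dump({k:np.array(v).tolist() for k,v in i.items()},open(f"p_{n}.json","w"))
crop("pics/p_scene.png","pics/p_scene_c.png",180,80,280,205,5)
crop("pics/p_side.png","pics/p_side_c.png",240,100,340,215,5)
E
```

```text
15.1 [ 0.52566085 -0.16492214  0.20296782] [-0.19453061  0.48025366 -3.38964958] 0.04297714275990575 [ 0.24  0.18 -0.02  1.69  0.    1.27  2.18]
```

View pics/p_wrist.png

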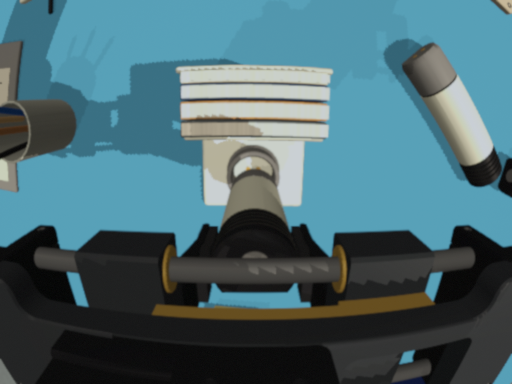

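View pics/p_scene_c.png

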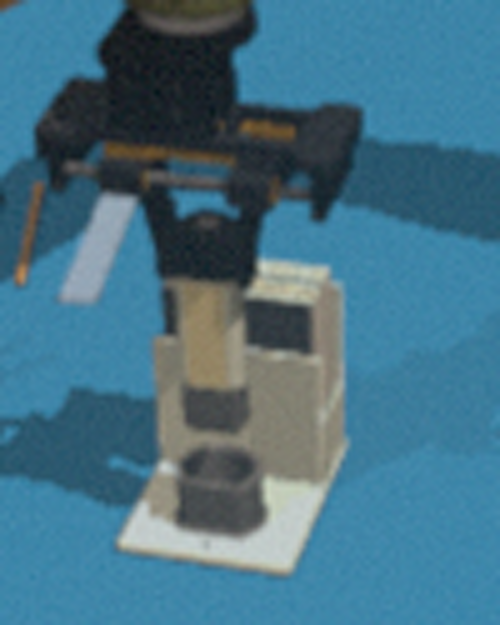

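View pics/p_side_c.png

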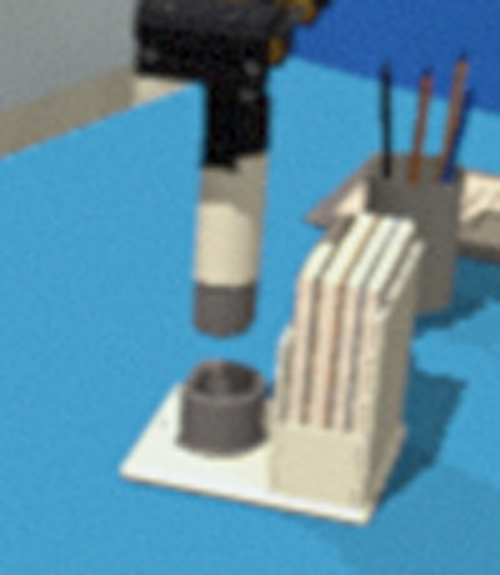

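The light hangs above the collar, nearly symmetric. I'll check the dock corners in an enlarged wrist crop with the model drawn on.

```bash
python3 - <<'E'
from dockfit import *
from g2 import tcp_for,G
from fit import lightpts
i=json.load(open("p_wrist.json")); im=cv2.imread("pics/p_wrist.png")
s=r.read_state()
RL,OL=G(None); T=R.from_quat(s['eef_rot']).as_matrix(); o=s['ee_pos']+T@OL; M=T@RL; print("light o",o.round(4),"x yaw",np.degrees(np.arctan2(M[1,0],M[0,0])).round(2),"z",M[:,2].round(4))
x0,y0,x1,y1,k=170,120,340,240,4
big=cv2.resize(im[y0:y1,x0:x1],None,fx=k,fy=k,interpolation=cv2.INTER_CUBIC)
cv2.imwrite("pics/q_raw.png",big.copy())
bs,inn,fl=dockpts()
for L,col in((bs,(0,0,255)),(inn,(0,255,0)),(np.c_[D(.029,.021),np.full(40,.05)],(0,255,255))):
    q=proj(i,tf(L,.524,-.1668,np.radians(22.2)),True); q=(q+.5-[x0,y0])*k-.5; cv2.polylines(big,[np.round(q).astype(np.int32)],True,col,1)
q=proj(i,lightpts()@M.T+o,True); q=(q+.5-[x0,y0])*k-.5
for p in q: cv2.circle(big,tuple(int(v) for v in p),1,(255,0,255),-1)
cv2.imwrite("pics/q_ov.png",big)
E
```

```text
light o [ 0.5247 -0.1653  0.0898] x yaw 22.25 z [-2.e-04 -3.e-04  1.e+00]
```

View pics/q_ov.png

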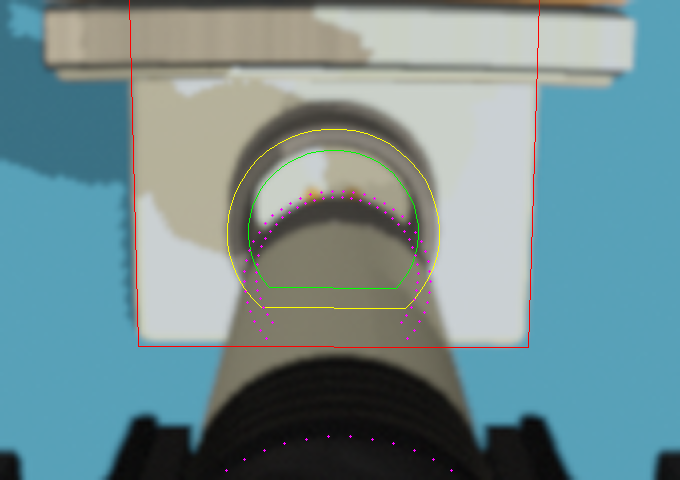

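View pics/q_raw.png

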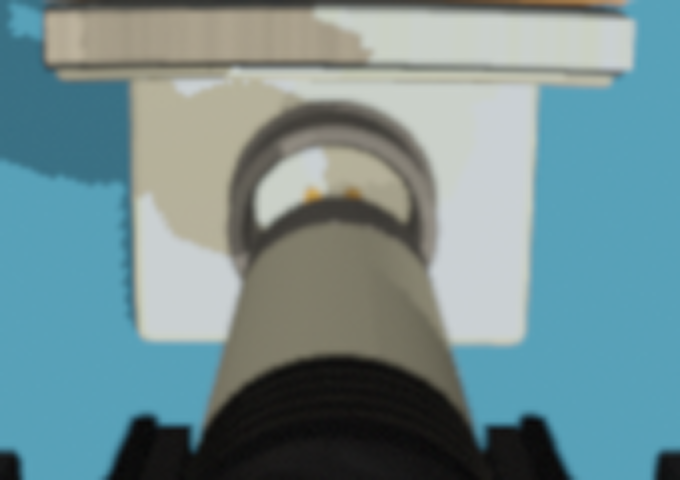

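```bash
python3 - <<'E'
from h import *
crop("pics/p_wrist.png","pics/r1.png",222,140,286,190,11)
E
```

```text
(no output)
```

View pics/r1.png

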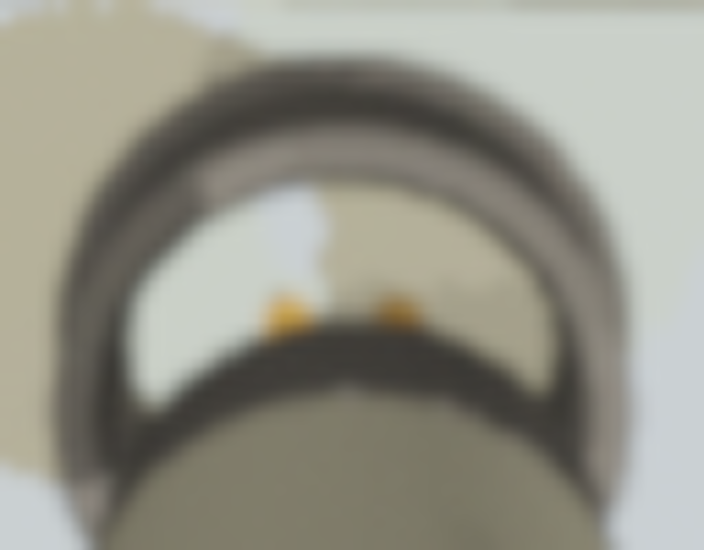

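```bash
python3 - <<'E'
from dockfit import *
from g2 import G
from fit import lightpts
i=json.load(open("p_wrist.json")); s=r.read_state()
RL,OL=G(None); T=R.from_quat(s['eef_rot']).as_matrix(); o=s['ee_pos']+T@OL; M=T@RL
a=lambda v:140+(v+.5)/11-.5
ac=lambda v:222+(v+.5)/11-.5
th=np.radians(22.2); ex=np.array([np.cos(th),np.sin(th)]); ey=np.array([-np.sin(th),np.cos(th)])
q=lambda L,dx=0,dy=0:proj(i,tf(np.array([L])/1000,*(np.array([.524,-.1668])+ex*dx+ey*dy),th),True)[0]
for L,obs,k in [([-29,0,50],a(125),1),([-23.2,0,50],a(180),1),([46,0,10],120+343.5/4-.5,1),([0,0,50],ac(344),0),([46,62,10],170+(526.5)/4-.5,0),([46,-62,10],170+138.5/4-.5,0)]:
    v=q(L)[k]; g=(q(L,dx=.001)-q(L))[k] if k else (q(L,dy=.001)-q(L))[k]; print(L,"model",v.round(2),"obs",round(obs,2),"corr mm",((obs-v)/g).round(2))
P=lightpts(); P=P[P[:,2]<.12]
pr=lambda d:proj(i,P@M.T+o+M@d,True)
m0=pr(np.zeros(3))[:,1].min(); g=pr(np.array([.001,0,0]))[:,1].min()-m0; print("foot apex",m0,a(325),"corr x mm",(a(325)-m0)/g)
# sides at row a(540): silhouettes via hull
def cen(d):
    from fit import hullmask
    m=hullmask(i,P@M.T+o+M@d,(384,512),16,True); row=m[int(round(a(540)))]; xs=np.where(row>.5)[0]; return (row*np.arange(512)).sum()/row.sum(),row.sum()
c0,w=cen(np.zeros(3)); g=cen(np.array([0,.001,0]))[0]-c0; print("lateral",c0,w,ac(350),(605-95)/11,"corr y",(ac(350)-c0)/g)
E
```

```text
[-29, 0, 50] model 151.71 obs 150.91 corr mm -0.87
[-23.2, 0, 50] model 157.05 obs 155.91 corr mm -1.24
[46, 0, 10] model 206.32 obs 205.38 corr mm -1.26
[0, 0, 50] model 252.87 obs 252.82 corr mm -0.05
[46, 62, 10] model 301.53 obs 301.12 corr mm -0.53
[46, -62, 10] model 204.18 obs 204.12 corr mm -0.07
foot apex 167.38067791591175 169.0909090909091 corr x mm 1.619727028964255
lateral 253.95531339753336 46.423529411764704 253.36363636363637 46.36363636363637 corr y -0.5674241543303086
```

The wrist view suggests the light is about 4 mm too far along +x relative to the pocket. I'll cross-check with the scene and side views.

```bash
python3 - <<'E'
from dockfit import *
from g2 import G
from fit import lightpts
s=r.read_state()
RL,OL=G(None); T=R.from_quat(s['eef_rot']).as_matrix(); o=s['ee_pos']+T@OL; M=T@RL
th=np.radians(22.2); ex=np.array([np.cos(th),np.sin(th)]); ey=np.array([-np.sin(th),np.cos(th)])
for n,x0,y0,x1,y1 in(("scene",205,130,245,195),("side",268,145,302,195)):
    i=json.load(open(f"p_{n}.json")); im=cv2.imread(f"pics/p_{n}.png"); k=10
    big=cv2.resize(im[y0:y1,x0:x1],None,fx=k,fy=k,interpolation=cv2.INTER_CUBIC)
    P=lightpts(); P=P[P[:,2]<.12]
    q=(proj(i,P@M.T+o)+.5-[x0,y0])*k-.5
    h=cv2.convexHull(q.astype(np.float32)); 
    ql=lambda d:proj(i,(o+M@np.array(d))[None])[0]
    print(n,"px per mm light x,y:",(ql([.001,0,.0])-ql([0,0,0])).round(3),(ql([0,.001,0])-ql([0,0,0])).round(3))
    for L,col in((np.c_[D(.0195,.0115),np.full(40,0)],(255,0,255)),(np.c_[D(.022,.014),np.full(40,.034)],(255,0,255))):
        z=(proj(i,L@M.T+o)+.5-[x0,y0])*k-.5; cv2.polylines(big,[np.round(z).astype(np.int32)],True,col,1)
    for L,col in((np.c_[D(.0232,.0152),np.full(40,.05)],(0,255,0)),(np.c_[D(.029,.021),np.full(40,.05)],(0,255,255)),(np.c_[D(.029,.021),np.full(40,.01)],(0,255,255))):
        z=(proj(i,tf(L,.524,-.1668,th))+.5-[x0,y0])*k-.5; cv2.polylines(big,[np.round(z).astype(np.int32)],True,col,1)
    cv2.imwrite(f"pics/s_{n}.png",big[:600])
E
```

```text
scene px per mm light x,y: [-0.085  0.167] [0.288 0.039]
side px per mm light x,y: [-0.308 -0.052] [-0.084  0.131]
```

View pics/s_scene.png

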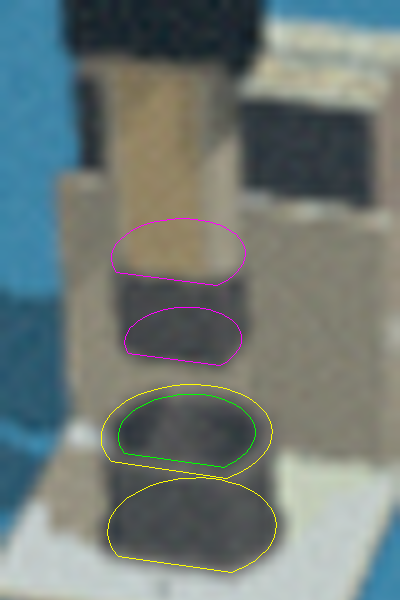

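View pics/s_side.png

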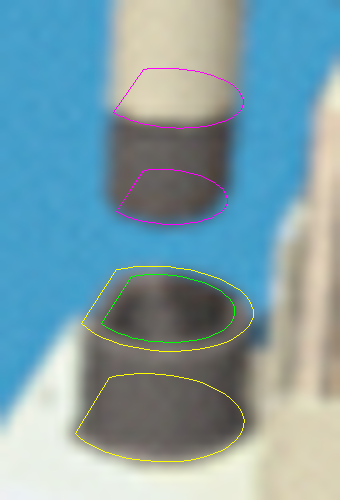

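Side and wrist views agree: the light sits about +1.6 mm and the dock about −1.1 mm along x from their models, so the light needs about −4 mm in dock x and −0.8 mm in y. I'll apply that, lower to just above the rim and look again.

>>> carry_out([
  [[255,-0.03,-0.16,0.3,0,0,0],[255,-0.03,-0.16,0.8,0,0,0],[255,-0.03,-0.16,1.3,0,0,0],[255,-0.03,-0.16,1.4,0,0,0],[255,-0.03,-0.16,1.4,0,0,0]],
])

```text
time: 15.88
ee_pos: [0.5225, -0.167, 0.168]
eef_rot: [0.555, 0.832, 0.001, -0.0]
ft_force: [0.9, -0.6, -2.5]
width: 0.0433
```

```bash
python3 - <<'E'
from g2 import *
import json
s=r.read_state(); print(s['time'],s['ee_pos'],s['ft_force'],s['eef_rot'])
th=np.radians(22.2); d=s['ee_pos'][:2]-[0.52566085,-0.16492214]; print("moved dock axes mm",1000*d@[np.cos(th),np.sin(th)],1000*d@[-np.sin(th),np.cos(th)])
for n in("wrist","scene","side"):
    i=r.camera_info(n); im=r.camera(n); cv2.imwrite(f"pics/t_{n}.png",im); json.dump({k:np.array(v).tolist() for k,v in i.items()},open(f"t_{n}.json","w"))
crop("pics/t_wrist.png","pics/t_w.png",222,120,286,180,10)
a=cv2.imread("pics/t_scene.png")[110:200,190:260]; b=cv2.imread("pics/t_side.png")[110:200,255:325]
cv2.imwrite("pics/t_ss.png",cv2.resize(np.hstack([a,b]),None,fx=5.5,fy=5.5,interpolation=cv2.INTER_CUBIC))
E
```

```text
15.875 [ 0.52247856 -0.16697316  0.1680212 ] [ 0.94249882 -0.5698931  -2.54973654] [ 5.55243511e-01  8.31687015e-01  1.13072073e-03 -2.72895043e-04]
moved dock axes mm -3.7213504673201037 -0.6965840364668258
```

View pics/t_w.png

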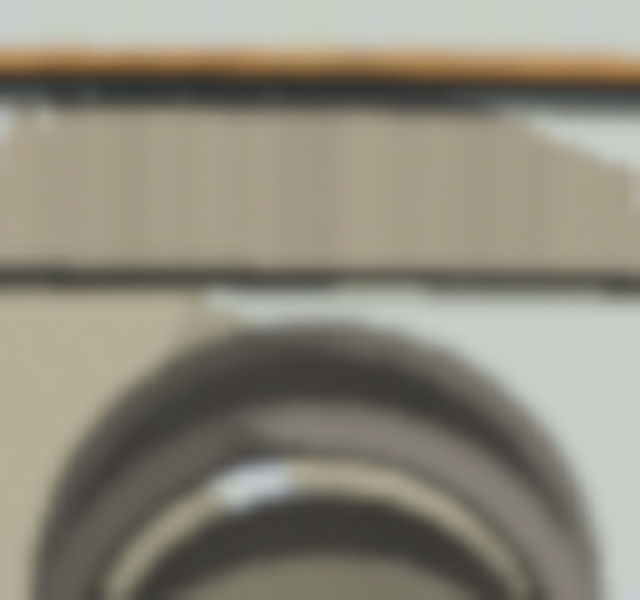

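View pics/t_ss.png

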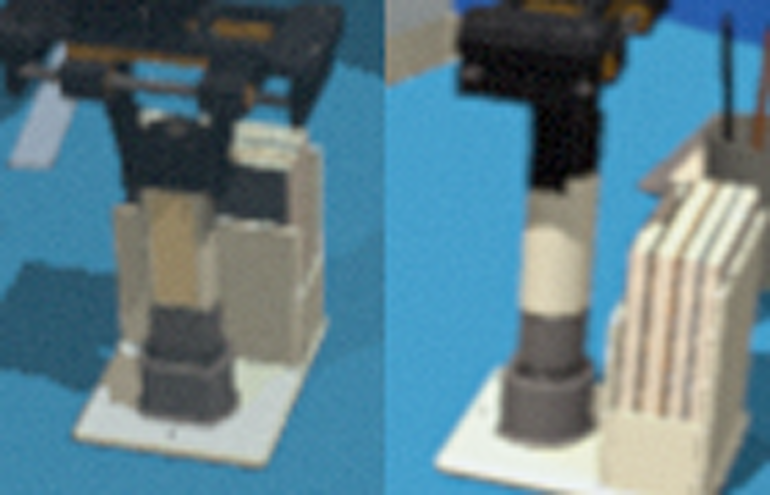

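```bash
python3 - <<'E'
from dockfit import *
from g2 import G
from fit import lightpts
i=json.load(open("t_wrist.json")); s=r.read_state()
RL,OL=G(None,dx=.0003,dyaw=-.3); T=R.from_quat(s['eef_rot']).as_matrix(); o=s['ee_pos']+T@OL; M=T@RL; print(o)
a=lambda v:120+(v+.5)/10-.5
th=np.radians(22.2); ex=np.array([np.cos(th),np.sin(th)]); ey=np.array([-np.sin(th),np.cos(th)])
D0=np.array([.524,-.1668])-ex*.00115-ey*.0002
q=lambda L,dx=0:proj(i,tf(np.array([L])/1000,*(D0+ex*dx),th),True)[0]
for L,obs in [([-29,0,50],a(403)),([-23.2,0,50],a(457))]:
    v=q(L)[1]; g=(q(L,.001)-q(L))[1]; print(L,((obs-v)/g).round(2))
P=lightpts(); P=P[P[:,2]<.12]
pr=lambda d:proj(i,P@M.T+o+M@d,True)[:,1].min()
m0=pr(np.zeros(3)); print("light x corr",(a(494)-m0)/(pr(np.array([.001,0,0]))-m0))
d=D0-o[:2]; print("dock-light in dock axes mm",1000*d@ex,1000*d@ey)
E
```

```text
[ 0.52322324 -0.16693333  0.05525165]
[-29, 0, 50] 0.28
[-23.2, 0, 50] -0.25
light x corr -0.30981566234428354
dock-light in dock axes mm -0.3804458782757739 -0.37004693905941416
```

Residuals are under 0.4 mm. Lowering in stages while watching the force.

>>> carry_out([
  [[255,0,0,0.1,0,0,0],[255,0,0,0.2,0,0,0],[255,0,0,0.3,0,0,0],[255,0,0,0.4,0,0,0],[255,0,0,0.4,0,0,0]],
])

```text
time: 16.65
ee_pos: [0.5227, -0.167, 0.1584]
eef_rot: [0.555, 0.832, 0.001, 0.0]
ft_force: [-0.6, -0.0, -2.1]
width: 0.0434
```

>>> carry_out([
  [[255,0,0,0.12,0,0,0],[255,0,0,0.24,0,0,0],[255,0,0,0.36,0,0,0],[255,0,0,0.4,0,0,0]],
])

```text
time: 17.15
ee_pos: [0.5226, -0.1669, 0.1481]
eef_rot: [0.555, 0.832, 0.001, -0.0]
ft_force: [-0.5, 0.1, -2.9]
width: 0.0431
```

>>> carry_out([
  [[255,0,0,0.15,0,0,0],[255,0,0,0.3,0,0,0],[255,0,0,0.45,0,0,0],[255,0,0,0.6,0,0,0],[255,0,0,0.75,0,0,0],[255,0,0,0.8,0,0,0],[255,0,0,0.8,0,0,0]],
])

```text
time: 18.02
ee_pos: [0.5226, -0.1669, 0.128]
eef_rot: [0.555, 0.832, 0.001, -0.0]
ft_force: [0.2, 0.1, -3.4]
width: 0.0436
```

>>> carry_out([
  [[255,0,0,0.05,0,0,0],[255,0,0,0.1,0,0,0],[255,0,0,0.14,0,0,0],[255,0,0,0.14,0,0,0]],
])

```text
time: 18.52
ee_pos: [0.5225, -0.1669, 0.1245]
eef_rot: [0.555, 0.832, 0.001, -0.0]
ft_force: [-0.2, 0.1, -3.3]
width: 0.0432
```

>>> carry_out([
  [[255,0,0,0.04,0,0,0],[255,0,0,0.04,0,0,0]],
])

```text
time: 18.77
ee_pos: [0.5225, -0.1669, 0.1234]
eef_rot: [0.555, 0.832, 0.001, -0.0]
ft_force: [0.0, 0.2, -2.8]
width: 0.0432
```

>>> carry_out([
  [[255,0,0,0.04,0,0,0],[255,0,0,0.04,0,0,0]],
])

```text
time: 19.02
ee_pos: [0.5231, -0.1669, 0.1233]
eef_rot: [0.555, 0.832, 0.001, 0.0]
ft_force: [-1.2, 0.7, 5.4]
width: 0.0433
```

The light reached the floor exactly at the expected height (TCP 0.1233, +5.4 N). Releasing and backing off upward.

>>> carry_out([
  [[110,0,0,-0.01,0,0,0],[110,0,0,-0.01,0,0,0],[90,0,0,-0.01,0,0,0],[50,0,0,-0.01,0,0,0],[0,0,0,-0.01,0,0,0],[0,0,0,-0.01,0,0,0],[0,0,0,-0.01,0,0,0],[0,0,0,-0.01,0,0,0]],
])

```text
time: 20.02
ee_pos: [0.5231, -0.1669, 0.1235]
eef_rot: [0.555, 0.832, 0.001, 0.0]
ft_force: [-0.5, -0.4, -0.1]
width: 0.0862
```

>>> carry_out([
  [[0,0,0,-0.5,0,0,0],[0,0,0,-1.5,0,0,0],[0,0,0,-2.5,0,0,0],[0,0,0,-4,0,0,0],[0,0,0,-5.2,0,0,0],[0,0,0,-5.2,0,0,0],[0,0,0,-5.2,0,0,0]],
])

```text
time: 20.9
ee_pos: [0.5226, -0.167, 0.2534]
eef_rot: [0.555, 0.832, 0.001, 0.0]
ft_force: [0.2, -0.6, 0.3]
width: 0.087
```

```bash
python3 - <<'E'
from dockfit import *
from fit import lightpts
s=r.read_state(); print(s['time'],s['ee_pos'],s['ft_force'],s['width'])
cv2.imwrite("pics/z_wrist.png",r.camera("wrist")); 
th=np.radians(22.2)
tiles=[]
for n,x0,y0,x1,y1 in(("scene",185,100,265,205),("side",250,100,330,205)):
    i=r.camera_info(n); im=r.camera(n); cv2.imwrite(f"pics/z_{n}.png",im)
    big=cv2.resize(im[y0:y1,x0:x1],None,fx=5,fy=5,interpolation=cv2.INTER_CUBIC); raw=big.copy()
    tiles+=[big]
    for L in (np.c_[D(.022,.014),np.full(40,.16)],):
        z=(proj(i,tf(L,.5228,-.1671,th))+.5-[x0,y0])*5-.5; cv2.polylines(big,[np.round(z).astype(np.int32)],True,(255,0,255),1)
cv2.imwrite("pics/z_ss.png",np.hstack(tiles))
E
```

```text
20.9 [ 0.52259949 -0.16704645  0.25341916] [ 0.21962706 -0.587231    0.34882164] 0.08702874591487486
```

View pics/z_ss.png

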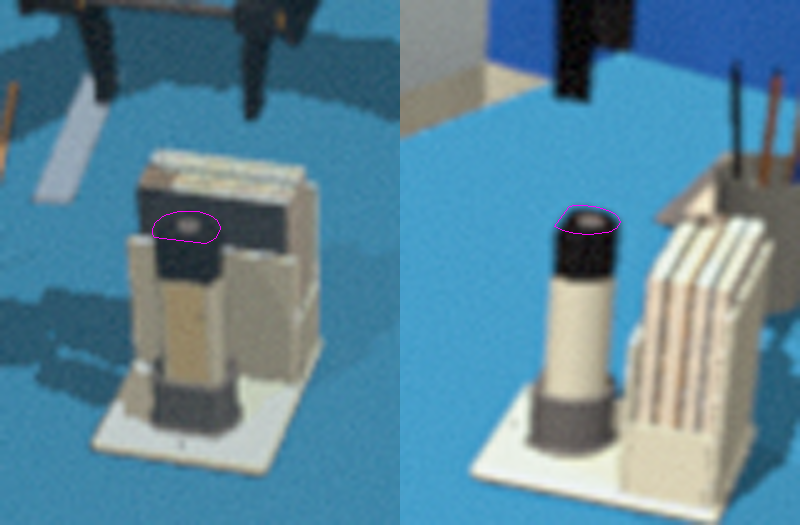

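View pics/z_wrist.png

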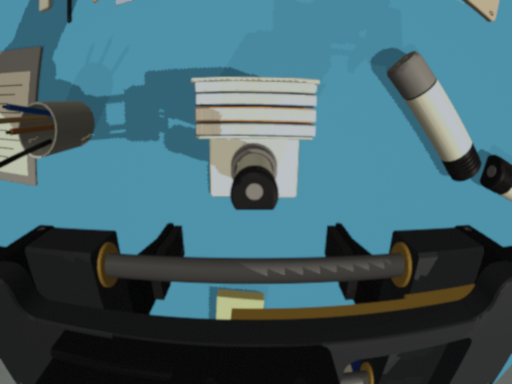

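View pics/z_scene.png

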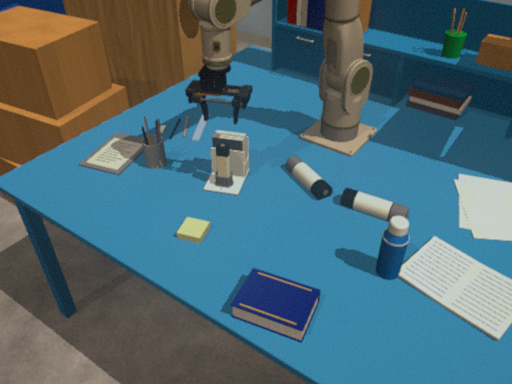

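The light stands seated: the cap top is where it should be for full depth in both views, and its flat front lines up with the collar's flat. Nothing else has moved: note pad (194,230), pot (153,152) and bottle (392,250). The gripper is 90 mm clear, so I'm handing in.

```bash
python3 - <<'E'
from bench import r
print(r.close_job())
E
```

```text
the job is handed in; nothing more can be done
None
```

The light is standing upright on the floor of the charging pocket, flat front to the pocket's flat side and released. I handed the job in at about 21 s of the 72 s allowed.

- **What I did:** I picked the smallest of the three look-alikes (about 0.146 m measured, against about 0.205 m for the other two). I stood it briefly on free desk, regripped the cap from above, turned it to the pocket's angle and lowered it home.
- **Correction before lowering:** the first dock estimate left the light about 4 mm off the pocket along x. I corrected this from the wrist view, which the side view supported. The remaining error was under 0.4 mm.
- **Last checks:** there was no side force on the way down. Contact came at the expected height (fingertips at 0.1233 m), with the force rising to +5.4 N. After release the light stood upright, its cap top where full depth puts it in both outside views.
- **Surroundings:** the gripper was clear above the light. The pen pot, bottle and note pad looked unmoved.
- **Disagreement:** two early wrist-camera fits of the light in the hand differed by about 1.5 mm; I used the close-range one. No check failed.

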